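# Pack the brush kit and the rod kit

## Task

Make up the two coating kits in the plywood trays from the stock on the mat between them. The brush kit is the tray with wide rests and a bottle holder already in it: stand the largest amber bottle in that holder and lay the flat wooden brush along its two rests. The rod kit is the tray with narrow rests and four bare studs: press the loose square bottle holder onto the studs until it is fully home, stand the smallest amber bottle in it and lay the glass rod along its two rests; keep the bottles upright and leave the middle-sized bottle and the film can where they stand.

Things in the scene. Friction and masses are not known exactly. Their poses are not given: they have to be found in the camera images.
- brush_tray: Fixed plywood tray, 230 (x) x 190 (y) mm, board 8, rim 14 high (all mm). Origin: underside centre, z up. Rests for the brush: bars across y = -43 at x = -60 and +60, tops z = 16, with end upstands 84 apart, tops z = 26. Fitted bottle holder, 74 square, at x = -50, y = 45: top z = 40, round well 58 wide, floor z = 25. Packed tin, 18 high, at x = 55, y = 45.
- rod_tray: Fixed plywood tray like the brush tray, same size and frame (mm). Rests for the rod: bars across y = -43 at x = -60 and +60, tops z = 16, with upstands only 28 mm apart, tops z = 26. Four bare studs (2 x 2, 32 between centres, 12 thick, 10 tall, tapered, sprung nubs on the sides) on a 62 square plate at x = -50, y = 45, plate top z = 10. Peg and eraser packed near x = 60, y = 45.
- snap_holder: Loose grey bottle holder, block 58 x 58 x 30 mm, 80 g. Round well in the top 42 wide, 15 deep. Origin: underside centre, z up, x and y square to the sides. Four 14 mm sockets beneath fit the studs in any quarter turn. Set squarely on the studs it first stops some 4 to 6 mm proud on the sprung nubs; a push of about 10 N, at most 20 N, snaps it home, underside flat on the plate.
- bottle_large: Largest brown glass bottle with black cap, 48 mm diameter, 105 mm tall, straight side up to about 75 mm; 140 g. Origin: centre of its underside, z up.
- bottle_small: Smallest brown glass bottle with black cap, 32 mm diameter, 72 mm tall, straight side up to about 52 mm; 93 g. Origin: centre of its underside, z up.
- bottle_middle: Middle-sized brown glass bottle, 40 mm diameter, 88 mm tall: stays in stock, not to be moved. Origin: centre of its underside.
- film_can: Black film can with grey lid, 35 mm diameter, 51 mm tall: stays in stock, not to be moved. Origin: centre of its underside.
- hake: Flat hake brush with wooden handle on the mat, 186 x 64 x 14 mm, 50 g, lying flat. Origin: underside centre, z up. x runs along it: bristles (58 wide) at x = -90 to -52, ferrule (64 wide) to -37, then the handle, under 50 wide at x = 15 and narrowing to its end at x = +93.
- rod: Straight glass coating rod (pale grey), 170 mm long along its y, 10 mm thick, 70 g, lying on the mat. Origin: middle of its underside, z up.
Things that resemble listed ones, but are neither listed nor needed, are in the scene too. Of the things shaped like the snap_holder, the grey one is meant.

How it is judged:
At the end, for the whole second after the job is handed in: Holder home on the studs (within 2 mm of the plate, centred to 3 mm); small bottle in it, large bottle in the brush tray's holder (seated to 4 mm, centred to 9 mm, upright to 0.15 rad); brush and rod on both rests between the upstands, centred lengthwise to 18 mm; all released and at rest (z of snap_holder in the frame of rod_tray between 0.008 and 0.012 m and x of snap_holder in the frame of rod_tray between -0.053 and -0.047 m and y of snap_holder in the frame of rod_tray between 0.042 and 0.048 m and angle between snap_holder's own z axis and vertical below 0.05 rad and linear speed of each of snap_holder, bottle_small, bottle_large, hake, rod below 0.02 m/s and horizontal distance between bottle_small and snap_holder below 0.009 m and z of bottle_small in the frame of rod_tray between 0.021 and 0.029 m and angle between each of bottle_small, bottle_large's own z axis and vertical below 0.15 rad and x of bottle_large in the frame of brush_tray between -0.059 and -0.041 m and y of bottle_large in the frame of brush_tray between 0.036 and 0.054 m and z of bottle_large in the frame of brush_tray between 0.021 and 0.029 m and x of hake in the frame of brush_tray between -0.018 and 0.018 m and y of hake in the frame of brush_tray between -0.058 and -0.028 m and z of hake in the frame of brush_tray between 0.01 and 0.0195 m and angle between the x axis of hake and the x axis of brush_tray, either way round below 0.25 rad and angle between hake's own z axis and vertical below 0.08 rad and x of rod in the frame of rod_tray between -0.018 and 0.018 m and y of rod in the frame of rod_tray between -0.054 and -0.032 m and z of rod in the frame of rod_tray between 0.012 and 0.0275 m and angle between the y axis of rod and the x axis of rod_tray, either way round below 0.2 rad and angle between rod's own y axis and vertical between 1.5 and 1.64 rad); the robot touches nothing.
It fails at once if the middle-sized bottle is moved from its place (30 mm) (distance of bottle_middle from where it was at the start of the episode above 0.03 m).
It fails at once if the film can is moved from its place (30 mm) (distance of film_can from where it was at the start of the episode above 0.03 m).
It fails at once if the large bottle is tipped (0.6 rad) (angle between bottle_large's own z axis and vertical above 0.6 rad).
It fails at once if the small bottle is tipped (0.6 rad) (angle between bottle_small's own z axis and vertical above 0.6 rad).
It also fails if it takes over 144 s, if anything falls off the work surface, if the arm or the gripper's body presses on something with over 40 N, if the wrist force passes 120 N, or if a joint passes its speed limit or range.

## Robot

A 6-joint arm with a two-finger parallel gripper is mounted at the origin on a cart in front of the work surface, level with it; the furniture and walls round the work are solid. World frame = base frame: x ahead of the robot, y to its left, z up, the work surface at z = 0. Lengths are in m, angles in rad, forces in N, time in s.
With the tool pointing down it reaches from about 0.35 to 0.925 m from the base axis. Payload 6.4 kg.
Tool frame: the origin (TCP) lies midway between the tips of the shut fingers; the grasp point (between the pads) lies 19 mm behind it; z points along the fingers, y is the line along which they close (so a half turn about z gives the same grasp; the last joint's range is limited). The gripper opens to 94 mm and grips with 3 to 60 N. Pads are 16 mm wide; open, the fingers measure 119 mm over their backs; the gripper's body (75 mm by 177 mm) begins 78 mm behind the grasp point.
Start: joints at [1.153, 0.245, 1.558, -0, 1.339, -0.174], TCP at [0.157, 0.631, 0.205] pointing down, gripper open.
Joint ranges: [-3.13, 3.13], [-1.02, 2.26], [0.13, 2.54], [-0.95, 4.09], [0.21, 2.88], [-2.74, 2.74]. Speed limits (rad/s): [2.57, 2.57, 3.14, 3.14, 3.14, 3.14].

## Interface

Orientations are given as [roll, pitch, yaw] about the fixed x, y, z axes, in that order (R = Rz(yaw) Ry(pitch) Rx(roll)).
In Python, from cell import ctrl gives the robot as it stands.
- The arm moves only by the tool drive_tool, never from a script. Its argument "steps" is a list of rows, each an object of numbers: "x", "y", "z": the shift along the tool's x, y, z in cm; "wx", "wy", "wz": the turn, a rotation vector about the tool's x, y, z in rad; "gripper": the closure, from 0 (fully open) to 1 (shut). In form: [{"x": .., "y": .., "z": .., "wx": .., "wy": .., "wz": .., "gripper": ..}, ...]. A call has 1 to 5 rows; each row shifts and turns the commanded pose from where the row before left it, along the tool's axes as they then stand; what a row does not reach is not made up. A row lasts 1/8 s, in which the tool goes at most 62.5 mm and 10.7 degrees, less where a joint would pass 70% of its speed; a pose out of reach is approached as far as the arm can. A call with a gripper value outside its range is refused whole. The fingers move at their own pace and stop on an object; the grip force is fixed at half the most. Time passes only in rows, so rows that do not move let the fingers close. It gives the time, the measured TCP pose, the force, the opening and the grip force at its end, in the units of the state.
- ctrl.sense(): the state, without advancing time (a new reading comes with each control period).
- ctrl.capture(name): name is "scene" or "top" or "wrist"; returns (picture, depth): 420x560x3 uint8, red, green, blue; 420x560 float32, m along the optical axis (not along the pixel's ray), 0 where there is no reading.
- ctrl.camera_info(name): a dict with "K" (3x3 intrinsics, pixels), "T" (4x4, takes a point from camera to world coordinates); the wrist camera has in their place "tool_from_camera" (4x4, takes a point from camera to tool coordinates, whose origin is the TCP and whose axes are the flange's). Camera axes: x right, y down, z forward; pixel columns grow to the right and rows downward; lengths in m; the calibration is good to about 2 mm. A picture is of the moment at which its call begins: read the wrist's pose just before it. camera_info takes no time and is no camera call.
- ctrl.finish_job(): hands the job in; it is judged then, once.
Trained networks look in the newest picture that a camera, given by its name, has taken for a name from the list of things; names that differ only in an ending like _2 or _b are one class to them, and where a whole thing is asked for, a point or a joint stands for the part that bears it (a point fixed in the world has none). Each returns a list of dicts, best first, with "score" (0 to 1); they miss things now and then, are a little off and sometimes report something else, mostly with a low value. They report only what shows in the picture. A call takes as long as a camera call. They do not tell look-alikes from the thing itself.
- ctrl.cut_out(camera, name): "region" (420x560 bool, what is visible of it) and "bbox" ([centre column, centre row, width, height] as shares, 0 to 1, of the picture: columns of its width, rows of its height, round what is visible of it).
- ctrl.pinpoint(camera, name): "centre" ([column, row] as shares, 0 to 1, of the picture: columns of its width, rows of its height: a listed point, or the origin of a listed thing).
The state is a dict: "t": time; "joint_positions": joint angles; "qd": joint speeds; "effort": joint torques, N m; "position": TCP position; "orientation": TCP orientation; "contact_force": force on the tool from outside, world axes, zero at the start; "moment": the same for the moment, N m; "width": opening from 0.0 (shut) to 1.0 (fully open); "grip_force": force on a finger pad.
Only numpy, scipy, OpenCV 4.12 (cv2) and the standard library are available. Lean on these libraries where they do the work, as an engineer would, in place of code of your own. Each camera call takes 0.05 s, during which the arm holds its last target. There are 200 camera calls.

## Working session

There is one attempt and no reset: what is moved stays moved. The work goes in short steps, Python scripts to look and compute and a tool call to move; the robot and the scene stay as the last step left them, time stands still between calls to the robot, and variables do not carry over. Pictures are saved under pics/ and viewed, at most 14 in all, crops included, and the job is handed in when it is done.

Besides the shell and the picture viewer there is one more tool, called after "Request:" as name(argument=value, ...) on one line, values as JSON. drive_tool: Moves the arm, as the interface text tells. Its arguments: {"type":"object","properties":{"steps":{"type":"array","items":{"type":"object","properties":{"x":{"type":"number"},"y":{"type":"number"},"z":{"type":"number"},"wx":{"type":"number"},"wy":{"type":"number"},"wz":{"type":"number"},"gripper":{"type":"number"}}}}},"required":["steps"]}

```bash
mkdir -p pics; ls; cat > h.py <<'E'
import numpy as np, cv2
from cell import ctrl
from scipy.spatial.transform import Rotation as R
def T_cam(name,s=None):
    i=ctrl.camera_info(name)
    if 'T' in i: return np.array(i['K']),np.array(i['T'])
    s=s or ctrl.sense(); T=np.eye(4); T[:3,:3]=R.from_euler('xyz',s['orientation']).as_matrix(); T[:3,3]=s['position']
    return np.array(i['K']),T@np.array(i['tool_from_camera'])
def shot(name):
    K,T=T_cam(name); im,d=ctrl.capture(name); return im,d,K,T
def world(d,K,T):
    v,u=np.indices(d.shape); p=np.stack([(u-K[0,2])/K[0,0]*d,(v-K[1,2])/K[1,1]*d,d],-1)
    return p@T[:3,:3].T+T[:3,3]
def save(im,f,k=1.4): cv2.imwrite('pics/'+f,cv2.resize(im[:,:,::-1],None,fx=k,fy=k,interpolation=cv2.INTER_CUBIC))
E
python3 - <<'E'
from h import *
for n in ('top','scene'):
    im,d,K,T=shot(n); save(im,n+'0.png'); W=world(d,K,T); np.savez(n+'.npz',im=im,d=d,W=W,K=K,T=T)
    print(n,K[0,0],T.round(3).tolist())
    if n=='top':
        for o in 'brush_tray rod_tray snap_holder bottle_large bottle_small bottle_middle film_can hake rod'.split():
            for r in ctrl.cut_out(n,o)[:3]:
                m=r['region']&(d>0); p=W[m]; z=np.percentile(p[:,2],95); c=p.mean(0); ys,xs=np.nonzero(m)
                print(o,round(r['score'],2),'px',xs.mean().round(),ys.mean().round(),'c',c.round(3),'z95',z.round(3),'ext',np.ptp(p[:,:2],axis=0).round(3))
print(ctrl.sense()); print(ctrl.camera_info('wrist'))
E
```

```text
pics
top 511.5222558634844 [[0.011, -0.991, 0.131, 0.368], [-1.0, -0.012, -0.004, -0.004], [0.006, -0.131, -0.991, 1.339], [0.0, 0.0, 0.0, 1.0]]
brush_tray 0.83 px 402.0 226.0 c [ 0.512 -0.339  0.014] z95 0.039 ext [0.245 0.217]
rod_tray 0.57 px 152.0 222.0 c [0.517 0.315 0.01 ] z95 0.019 ext [0.242 0.208]
rod_tray 0.57 px 330.0 164.0 c [ 0.664 -0.146  0.064] z95 0.091 ext [0.04  0.036]
snap_holder 0.77 px 220.0 283.0 c [0.359 0.13  0.024] z95 0.034 ext [0.079 0.074]
snap_holder 0.72 px 233.0 241.0 c [0.468 0.102 0.024] z95 0.034 ext [0.064 0.062]
bottle_large 0.86 px 250.0 168.0 c [0.647 0.057 0.078] z95 0.107 ext [0.04  0.047]
bottle_large 0.15 px 212.0 164.0 c [0.664 0.157 0.046] z95 0.054 ext [0.032 0.034]
bottle_small 0.62 px 291.0 169.0 c [ 0.65  -0.047  0.054] z95 0.075 ext [0.026 0.031]
bottle_middle 0.62 px 331.0 164.0 c [ 0.663 -0.146  0.063] z95 0.091 ext [0.037 0.036]
film_can 0.53 px 212.0 164.0 c [0.664 0.157 0.042] z95 0.054 ext [0.04  0.041]
hake 0.98 px 317.0 244.0 c [ 0.464 -0.116  0.01 ] z95 0.016 ext [0.184 0.063]
rod 0.79 px 271.0 234.0 c [0.489 0.004 0.008] z95 
[... 662 characters left out ...]
+00]), 'contact_force': array([-0.22004431,  0.44198581,  0.603332  ]), 'moment': array([ 0.03780379,  0.02294646, -0.0023055 ]), 'grip_force': 0.0, 'width': 0.9976319321664452}
{'K': array([[333.04569831,   0.        , 276.52791909],
       [  0.        , 333.04569831, 204.01464172],
       [  0.        ,   0.        ,   1.        ]]), 'tool_from_camera': array([[-3.72034515e-04, -9.70744466e-01, -2.40114648e-01,
         6.98372769e-02],
       [ 9.99999528e-01, -1.45546091e-04, -9.60983761e-04,
         4.27497354e-04],
       [ 8.97921920e-04, -2.40114892e-01,  9.70744061e-01,
        -1.77815359e-01],
       [ 0.00000000e+00,  0.00000000e+00,  0.00000000e+00,
         1.00000000e+00]])}
```

View pics/top0.png

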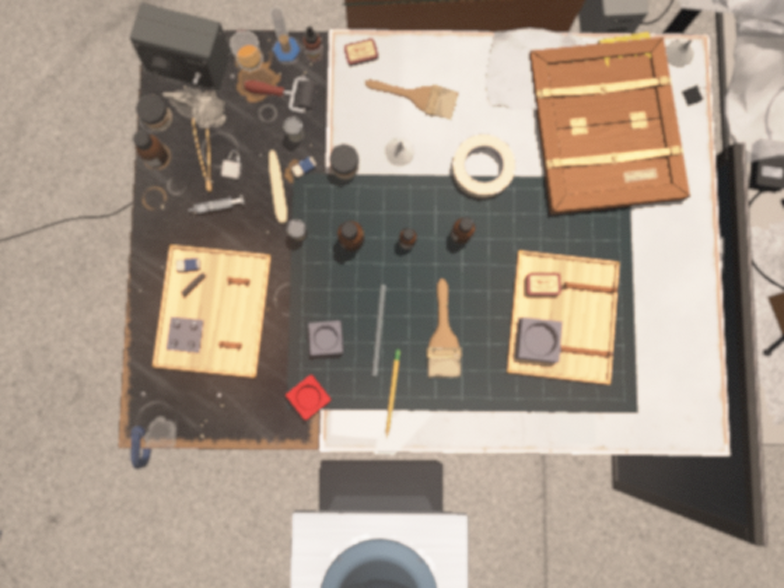

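```bash
python3 - <<'E'
from h import *
D=np.load('top.npz'); im,W,K,T=D['im'],D['W'],D['K'],D['T']
cv2.imwrite('pics/c0.png',cv2.resize(im[140:320,60:500,::-1],None,fx=1.8,fy=1.8,interpolation=cv2.INTER_CUBIC))
def rect(m):
    p=(W[m][:,:2]*1000).astype(np.float32); r=cv2.minAreaRect(p); return np.round(r[0],1),np.round(r[1],1),round(r[2],2)
ctrl.capture('top')
for o in 'brush_tray rod_tray snap_holder hake rod'.split():
    for r in ctrl.cut_out('top',o)[:2]:
        m=r['region']&(D['d']>0)
        if o=='snap_holder': m&=(W[...,2]>.028)
        if 'tray' in o: m&=W[...,2]<.03
        print(o,rect(m),im[m].mean(0).round())
# bottle tops: circle centers near
for n,c,zt in (('large',(.647,.057),.105),('small',(.65,-.047),.072),('mid',(.663,-.146),.088),('can',(.664,.157),.051)):
    m=(np.hypot(W[...,0]-c[0],W[...,1]-c[1])<.04)&(abs(W[...,2]-zt)<.006)
    print(n,rect(m),m.sum())
# studs / plate / rests in rod tray
for n,cx,cy in (('rod',.517,.315),('brush',.512,-.339)):
    for lo,hi in ((.012,.0155),(.0155,.0185),(.0185,.023),(.023,.03),(.034,.046)):
        m=(abs(W[...,0]-cx)<.12)&(abs(W[...,1]-cy)<.11)&(W[...,2]>lo)&(W[...,2]<hi)
        k,l,s,c=cv2.connectedComponentsWithStats(m.astype(np.uint8))
        for i in range(1,k):
            if s[i,4]>=15: print(n,lo,rect(l==i),s[i,4])
E
```

```text
brush_tray (array([ 656.8, -143.8]), array([31.7,  8.6]), 65.55) [63. 54. 46.]
brush_tray (array([ 515.1, -342.1]), array([199.7, 235.7]), 83.51) [227. 197. 150.]
rod_tray (array([487. ,   3.6]), array([ 12.8, 160.7]), 83.8) [137. 135. 129.]
snap_holder (array([359.7, 130.4]), array([57.6, 57.9]), 39.81) [220.  74.  69.]
snap_holder (array([467.8, 101.5]), array([58. , 57.4]), 5.79) [148. 135. 134.]
hake (array([ 490.3, -115.4]), array([183.8,  63.1]), 1.43) [205. 168. 128.]
hake (array([519. , 315.1]), array([191.9, 233.8]), 84.68) [232. 203. 154.]
rod (array([484.6,   5.6]), array([ 11.5, 165.8]), 84.93) [134. 132. 126.]
large (array([653.1,  58.2]), array([27.5, 27.5]), 87.95) 112
small (array([654.1, -46.9]), array([16.9, 18.1]), 4.58) 49
mid (array([ 669.6, -149.9]), array([23.3, 22.7]), 44.76) 77
can (array([665.5, 158.4]), array([34.1, 31.3]), 88.64) 139
rod 0.012 (array([617.4, 398. ]), array([ 8.8, 31.8]), 80.65) 22
rod 0.012 (array([631.4, 323.7]), array([32.6,  5.6]), 89.76) 19
rod 0.012 (array([572.1, 400.7]), array([23.8,  9.6]), 17.5) 18
rod 0.012 (array([554.3, 219.9])
[... 878 characters left out ...]
, 61.93) 16
brush 0.012 (array([ 547.5, -435.4]), array([ 6. , 21.1]), 76.98) 16
brush 0.012 (array([ 516.1, -432.1]), array([37. ,  7.5]), 1.66) 22
brush 0.012 (array([ 435.7, -239.4]), array([ 7.8, 30.8]), 89.18) 20
brush 0.012 (array([ 404.3, -328.3]), array([20.8, 11.9]), 64.04) 18
brush 0.012 (array([ 398.5, -371.4]), array([ 5.2, 20.7]), 0.58) 16
brush 0.0155 (array([ 571.5, -372.8]), array([ 8.2, 31.8]), 1.51) 24
brush 0.0155 (array([ 452.6, -350.8]), array([26. ,  8.9]), 81.0) 17
brush 0.023 (array([ 571.8, -300.4]), array([40.4, 62.4]), 0.66) 300
brush 0.023 (array([ 470.3, -291.9]), array([54.3, 54.4]), 0.43) 297
brush 0.034 (array([ 468.8, -290.5]), array([76.2, 74.6]), 83.36) 451
```

View pics/c0.png

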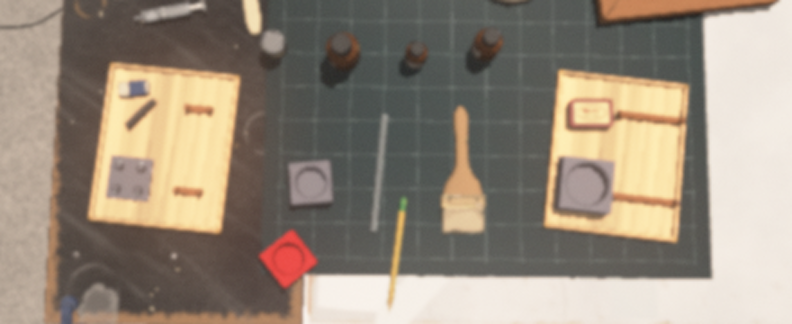

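The top view shows the rod tray at left with its studs at (185,335), and the brush tray at right with its fitted holder at (540,340).

Candidates for each thing, in top-picture pixels:
- **Holder:** grey (325,338), red (307,397). I choose the grey one.
- **Bottles:** large (350,235), small (407,238), middle (462,228). Measured heights are 105, 72 and 88 mm. The amber things in the upper left are clutter.
- **Brush:** mat (443,330), or the one off the mat (412,95). I choose the one on the mat.
- **Rod:** grey (379,330), or the pencil (393,390). I choose the grey rod.

The close crop confirms these choices. I'll fly over the rod tray for a wrist look.

Request:
drive_tool(steps=[{"x": -4.67, "y": -2.29, "z": -0.5}, {"x": -4.67, "y": -2.29, "z": -0.5}, {"x": -4.67, "y": -2.29, "z": -0.5}, {"x": -4.67, "y": -2.29, "z": -0.5}, {"x": -4.67, "y": -2.29, "z": -0.5}])

```text
schema error: expected keys x, y, z, wx, wy, wz, gripper
```

Request:
drive_tool(steps=[{"x": -4.67, "y": -2.29, "z": -0.5}, {"x": -4.67, "y": -2.29, "z": -0.5}, {"x": -4.67, "y": -2.29, "z": -0.5}, {"x": -4.67, "y": -2.29, "z": -0.5, "wz": -0.156}, {}])

```text
schema error: expected keys x, y, z, wx, wy, wz, gripper
```

```bash
cat >> h.py <<'E'
def go(x,y,z,yaw,s=None):
    "tool-axis shift (cm) and turn from the measured pose to a tool-down goal; turn to be made LAST"
    s=s or ctrl.sense(); M=R.from_euler('xyz',s['orientation']).as_matrix()
    d=M.T@(np.array([x,y,z])-s['position'])*100; w=-(yaw-s['orientation'][2]); w=(w+np.pi)%(2*np.pi)-np.pi
    print('shift cm',d.round(2),'wz',round(w,3),'at',np.round(s['position'],4),np.round(s['orientation'],3),'F',np.round(s['contact_force'],1),'w',round(s['width'],3),'t',s['t'])
E
python3 - <<'E'
from h import *
s=ctrl.sense(); print(s['t'],s['position'],s['orientation'],s['joint_positions'].round(2))
im,d,K,T=shot('wrist'); save(im,'w1.png'); W=world(d,K,T); np.savez('w1.npz',im=im,d=d,W=W,K=K,T=T)
r=ctrl.cut_out('wrist','rod_tray')[0]; m=r['region']&(d>0)
print(r['score'],cv2.minAreaRect((W[m&(W[...,2]<.02)][:,:2]*1000).astype(np.float32)))
E
```

```text
0.85 [0.1569168  0.63078349 0.205464  ] [ 3.14157809e+00 -1.78685166e-05  2.89776221e+00] [ 1.15  0.25  1.56  0.    1.34 -0.17]Traceback (most recent call last):
  File "<stdin>", line 4, in <module>
IndexError: list index out of range
```

View pics/w1.png

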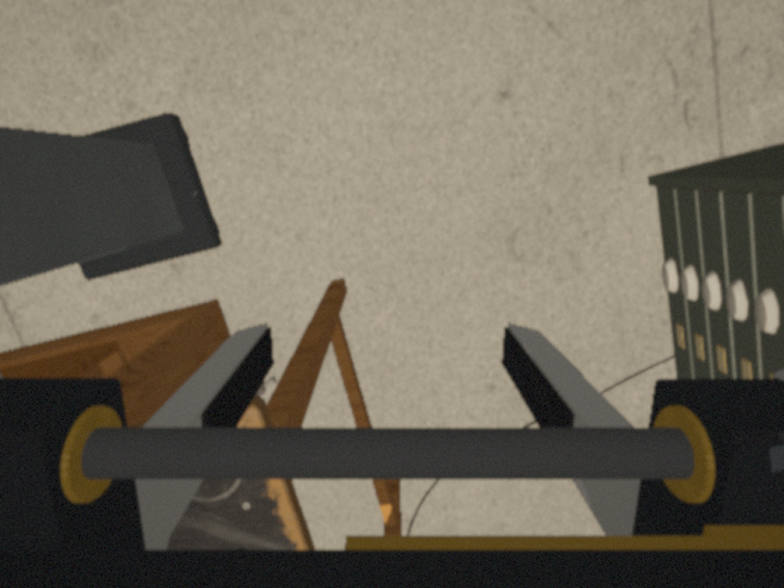

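That was still the start pose: floor only. Rows need all seven keys.

Request:
drive_tool(steps=[{"x": -4.67, "y": -2.29, "z": -0.5, "wx": 0, "wy": 0, "wz": 0, "gripper": 0}, {"x": -4.67, "y": -2.29, "z": -0.5, "wx": 0, "wy": 0, "wz": 0, "gripper": 0}, {"x": -4.67, "y": -2.29, "z": -0.5, "wx": 0, "wy": 0, "wz": 0, "gripper": 0}, {"x": -4.67, "y": -2.29, "z": -0.5, "wx": 0, "wy": 0, "wz": 0, "gripper": 0}, {"x": -4.67, "y": -2.29, "z": -0.5, "wx": 0, "wy": 0, "wz": 0, "gripper": 0}])

```text
t: 1.58
position: [0.357, 0.4621, 0.2308]
orientation: [3.141, 0.0, 2.898]
contact_force: [-0.2, 1.3, 0.5]
width: 1.002
grip_force: 0.0
```

Request:
drive_tool(steps=[{"x": -4.67, "y": -2.29, "z": -0.5, "wx": 0, "wy": 0, "wz": 0, "gripper": 0}, {"x": -4.67, "y": -2.29, "z": -0.5, "wx": 0, "wy": 0, "wz": 0, "gripper": 0}, {"x": -4.67, "y": -2.29, "z": -0.5, "wx": 0, "wy": 0, "wz": 0, "gripper": 0}, {"x": -4.67, "y": -2.29, "z": -0.5, "wx": 0, "wy": 0, "wz": -0.156, "gripper": 0}, {"x": 0, "y": 0, "z": 0, "wx": 0, "wy": 0, "wz": 0, "gripper": 0}])

```text
t: 2.2
position: [0.5174, 0.3272, 0.2509]
orientation: [3.141, 0.001, 3.049]
contact_force: [0.5, 0.3, -0.1]
width: 0.997
grip_force: 0.0
```

```bash
python3 - <<'E'
from h import *
s=ctrl.sense(); print(s['t'],s['position'],s['orientation'],s['joint_positions'].round(2))
im,d,K,T=shot('wrist'); save(im,'w2.png'); W=world(d,K,T); np.savez('w1.npz',im=im,d=d,W=W,K=K,T=T)
for r in ctrl.cut_out('wrist','rod_tray')[:1]:
    m=r['region']&(d>0)
    print(r['score'],cv2.minAreaRect((W[m&(W[...,2]<.02)][:,:2]*1000).astype(np.float32)))
    for lo,hi in ((.0085,.0125),(.0145,.0175),(.0175,.0225),(.0225,.03)):
        q=m&(W[...,2]>lo)&(W[...,2]<hi); k,l,st,c=cv2.connectedComponentsWithStats(q.astype(np.uint8))
        for i in range(1,k):
            if st[i,4]>40: a=cv2.minAreaRect((W[l==i][:,:2]*1000).astype(np.float32)); print(lo,np.round(a[0],1),np.round(a[1],1),round(a[2],1),st[i,4],c[i].round())
E
```

```text
2.2 [0.51740632 0.32717156 0.25087323] [3.14138929e+00 1.00817845e-03 3.04923729e+00] [ 0.38  0.12  1.61 -0.    1.4  -1.1 ]
0.93 ((518.2113037109375, 316.451171875), (198.4484100341797, 239.53468322753906), 84.75728607177734)
0.0085 [406.1 327.8] [186.5  17.6] 87.9 564 [270.  85.]
0.0085 [438.8 416.3] [ 5.9 32.4] 85.4 81 [344. 105.]
0.0085 [451.1 230.5] [ 6.8 78.1] 84.7 179 [194. 131.]
0.0085 [469.7 366.7] [61.2 61.9] 84.8 1274 [304. 136.]
0.0085 [478.9 412.8] [ 6.2 31.7] 83.7 76 [342. 140.]
0.0085 [520.1 409. ] [ 6.5 48.8] 84.7 115 [341. 174.]
0.0085 [522.3 224.9] [ 6.6 62.4] 85.8 115 [198. 188.]
0.0085 [579.9 403.1] [ 6.3 26.2] 87.3 64 [339. 219.]
0.0085 [598.  309.5] [190.3  65.8] 84.5 604 [264. 253.]
0.0145 [452.1 352.1] [ 9.7 12.9] 85.3 44 [292. 124.]
0.0145 [452.3 278.7] [27.7  8.3] 84.7 109 [232. 130.]
0.0145 [579.4 338.4] [ 9.8 13.4] 46.0 41 [289. 225.]
0.0145 [571.3 266.9] [33.7  8.8] 84.6 102 [235. 224.]
0.0175 [564.1 353. ] [10.3 53.7] 45.4 263 [302. 211.]
0.0175 [600.3 364.5] [22.8 44. ] 4.8 497 [311. 239.]
```

View pics/w2.png

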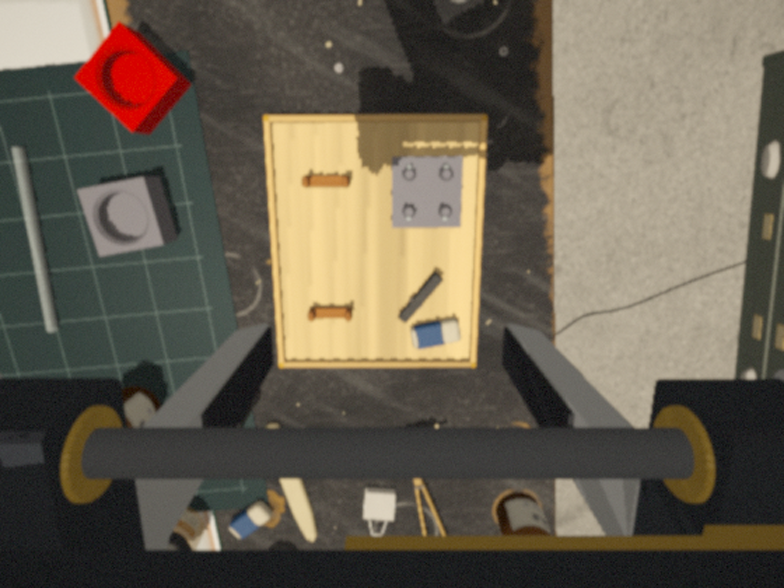

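The wrist view shows the rod tray whole: stud plate at (427,192), rests at (326,181) and (330,312). It also shows the grey holder at (122,215) and the rod at (35,240). The plate is at (469.7, 366.7) mm with yaw -5.3°, and it fits the rests to within 2 mm. Next I'll go over the holder and rod.

Request:
drive_tool(steps=[{"x": 0.24, "y": -5.44, "z": 0, "wx": 0, "wy": 0, "wz": 0, "gripper": 0}, {"x": 0.24, "y": -5.44, "z": 0, "wx": 0, "wy": 0, "wz": 0, "gripper": 0}, {"x": 0.24, "y": -5.44, "z": 0, "wx": 0, "wy": 0, "wz": 0, "gripper": 0}, {"x": 0.24, "y": -5.44, "z": 0, "wx": 0, "wy": 0, "wz": 0, "gripper": 0}, {"x": 0.24, "y": -5.44, "z": 0, "wx": 0, "wy": 0, "wz": 0, "gripper": 0}])

```text
t: 2.92
position: [0.4781, 0.0594, 0.2504]
orientation: [3.141, 0.0, 3.056]
contact_force: [0.3, -0.1, -0.7]
width: 0.997
grip_force: 0.0
```

Request:
drive_tool(steps=[{"x": 0, "y": 0, "z": 0, "wx": 0, "wy": 0, "wz": 0, "gripper": 0}])

```text
t: 3.05
position: [0.4784, 0.0582, 0.2504]
orientation: [3.142, 0.0, 3.05]
contact_force: [-0.5, 0.2, -0.9]
width: 0.997
grip_force: 0.0
```

```bash
python3 - <<'E'
from h import *
im,d,K,T=shot('wrist'); W=world(d,K,T); np.savez('w3.npz',im=im,d=d,W=W,K=K,T=T)
def rect(m):
    a=cv2.minAreaRect((W[m][:,:2]*1000).astype(np.float32)); return np.round(a[0],1),np.round(a[1],1),round(a[2],1)
for o in ('snap_holder','rod','hake'):
    for r in ctrl.cut_out('wrist',o)[:2]:
        m=r['region']&(d>0)
        if o=='snap_holder': m&=(W[...,2]>.027)
        if o=='rod': m&=(W[...,2]>.005)
        print(o,round(r['score'],2),rect(m),im[m].mean(0).round(),'z',np.percentile(W[m][:,2],[50,95]).round(4))
print('mat z',np.median(W[(abs(W[...,0]-.45)<.02)&(abs(W[...,1]-.04)<.012)][:,2]))
go(.4855,.005,.04,3.054)
E
```

```text
snap_holder 0.96 (array([357.8, 132.5]), array([57.9, 58.4]), 39.6) [125.  21.  17.] z [0.0286 0.0299]
snap_holder 0.76 (array([466.1, 103.4]), array([58.1, 58. ]), 5.0) [150. 142. 137.] z [0.0286 0.0299]
rod 0.73 (array([654. , 158.4]), array([11.1, 28.5]), 9.2) [78. 73. 56.] z [0.0213 0.0375]
rod 0.62 (array([483.2,   6.5]), array([  9.4, 169.6]), 85.1) [140. 141. 130.] z [0.0075 0.0092]
hake 0.66 (array([ 481. , -116.5]), array([165.8,  68.5]), 1.1) [192. 164. 113.] z [0.0091 0.0116]
mat z 0.3645339604371202
shift cm [-1.13 -5.54 21.04] wz 0.002 at [0.479  0.061  0.2504] [ 3.141 -0.     3.056] F [-0.   0.2  0.5] w 0.998 t 3.25
```

Request:
drive_tool(steps=[{"x": -0.25, "y": -1.35, "z": 5.2, "wx": 0, "wy": 0, "wz": 0, "gripper": 0.3}, {"x": -0.25, "y": -1.35, "z": 5.2, "wx": 0, "wy": 0, "wz": 0, "gripper": 0.4}, {"x": -0.25, "y": -1.35, "z": 5.2, "wx": 0, "wy": 0, "wz": 0, "gripper": 0.5}, {"x": -0.25, "y": -1.3, "z": 4.4, "wx": 0, "wy": 0, "wz": 0, "gripper": 0.5}, {"x": 0, "y": 0, "z": 0, "wx": 0, "wy": 0, "wz": 0, "gripper": 0.5}])

```text
t: 3.88
position: [0.4816, 0.0069, 0.0473]
orientation: [3.14, -0.008, 3.055]
contact_force: [0.6, -0.2, 0.1]
width: 0.517
grip_force: 0.0
```

Request:
drive_tool(steps=[{"x": 0, "y": 0, "z": 0, "wx": 0, "wy": 0, "wz": 0, "gripper": 0.5}, {"x": 0, "y": 0, "z": 0, "wx": 0, "wy": 0, "wz": 0, "gripper": 0.5}])

```text
t: 4.12
position: [0.4864, 0.0057, 0.0528]
orientation: [-3.141, 0.004, 3.055]
contact_force: [0.3, 0.1, 0.2]
width: 0.499
grip_force: 0.0
```

```bash
python3 - <<'E'
from h import *
im,d,K,T=shot('wrist'); save(im,'w4.png'); go(.4835,.006,.004,3.054)
E
```

```text
shift cm [0.29 0.02 4.86] wz 0.001 at [0.4861 0.0056 0.0526] [-3.141  0.004  3.055] F [-1.  -0.3 -0.5] w 0.503 t 4.175
```

View pics/w4.png

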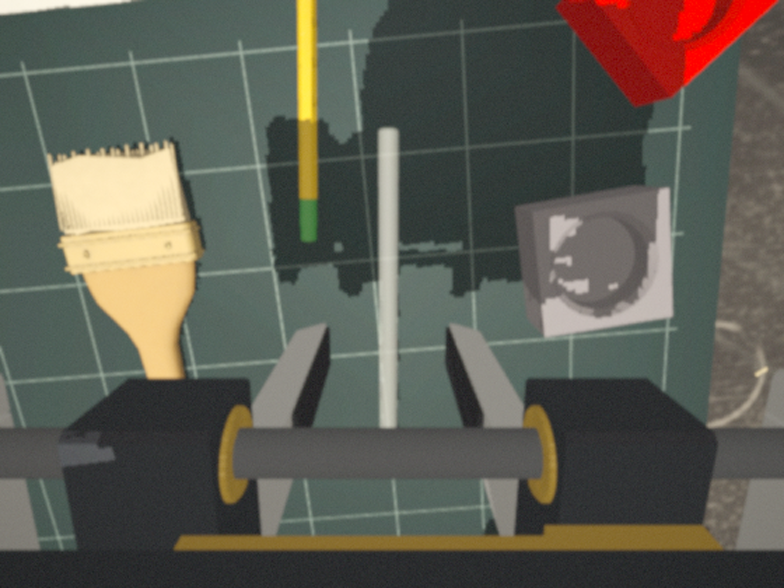

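The rod lies midway between the fingers at (388,330), and nothing else is near them. Descend and grip.

Request:
drive_tool(steps=[{"x": 0.25, "y": 0, "z": 2.8, "wx": 0, "wy": 0, "wz": 0, "gripper": 0.5}, {"x": 0, "y": 0, "z": 1.5, "wx": 0, "wy": 0, "wz": 0, "gripper": 0.5}, {"x": 0, "y": 0, "z": 0.4, "wx": 0, "wy": 0, "wz": 0, "gripper": 0.5}, {"x": 0, "y": 0, "z": 0, "wx": 0, "wy": 0, "wz": 0, "gripper": 0.5}])

```text
t: 4.68
position: [0.4824, 0.0054, 0.0039]
orientation: [-3.142, 0.001, 3.054]
contact_force: [-0.4, 0.8, 0.5]
width: 0.505
grip_force: 0.0
```

Request:
drive_tool(steps=[{"x": 0, "y": 0, "z": 0, "wx": 0, "wy": 0, "wz": 0, "gripper": 1}, {"x": 0, "y": 0, "z": 0, "wx": 0, "wy": 0, "wz": 0, "gripper": 1}, {"x": 0, "y": 0, "z": 0, "wx": 0, "wy": 0, "wz": 0, "gripper": 1}, {"x": 0, "y": 0, "z": 0, "wx": 0, "wy": 0, "wz": 0, "gripper": 1}, {"x": 0, "y": 0, "z": 0, "wx": 0, "wy": 0, "wz": 0, "gripper": 1}])

```text
t: 5.3
position: [0.4821, 0.0055, 0.0036]
orientation: [3.142, 0.0, 3.054]
contact_force: [0.1, 0.4, 0.8]
width: 0.095
grip_force: 30.0
```

Request:
drive_tool(steps=[{"x": 0, "y": 0, "z": -2, "wx": 0, "wy": 0, "wz": 0, "gripper": 1}, {"x": 0, "y": 0, "z": -4, "wx": 0, "wy": 0, "wz": 0, "gripper": 1}, {"x": 0, "y": 0, "z": -3, "wx": 0, "wy": 0, "wz": 0, "gripper": 1}, {"x": -0.1, "y": 3, "z": -1, "wx": 0, "wy": 0, "wz": 0, "gripper": 1}, {"x": -0.1, "y": 5, "z": 0, "wx": 0, "wy": 0, "wz": 0, "gripper": 1}])

```text
t: 5.92
position: [0.4921, 0.085, 0.1048]
orientation: [-3.141, 0.003, 3.051]
contact_force: [0.1, 0.8, -1.3]
width: 0.096
grip_force: 30.0
```

Request:
drive_tool(steps=[{"x": -0.1, "y": 5, "z": 0, "wx": 0, "wy": 0, "wz": 0, "gripper": 1}, {"x": -0.1, "y": 5, "z": 0, "wx": 0, "wy": 0, "wz": 0, "gripper": 1}, {"x": -0.1, "y": 5, "z": 0, "wx": 0, "wy": 0, "wz": 0, "gripper": 1}, {"x": -0.1, "y": 3.5, "z": 0, "wx": 0, "wy": 0, "wz": 0, "gripper": 1}, {"x": 0, "y": 0, "z": 0, "wx": 0, "wy": 0, "wz": 0, "gripper": 1}])

```text
t: 6.55
position: [0.5108, 0.2706, 0.1031]
orientation: [-3.141, -0.0, 3.057]
contact_force: [0.8, 0.1, -0.9]
width: 0.096
grip_force: 30.0
```

Request:
drive_tool(steps=[{"x": 0, "y": 0, "z": 0, "wx": 0, "wy": 0, "wz": 0, "gripper": 1}, {"x": 0, "y": 0, "z": 0, "wx": 0, "wy": 0, "wz": 0, "gripper": 1}])

```text
t: 6.8
position: [0.5111, 0.2679, 0.1033]
orientation: [-3.141, -0.0, 3.052]
contact_force: [-0.0, 0.2, -0.8]
width: 0.096
grip_force: 30.0
```

```bash
python3 - <<'E'
from h import *
go(.5115,.2735,.021,3.046)
E
```

```text
shift cm [0.01 0.57 8.23] wz 0.006 at [0.5111 0.2679 0.1033] [-3.141 -0.     3.052] F [-0.   0.2 -0.8] w 0.096 t 6.8
```

Request:
drive_tool(steps=[{"x": 0, "y": 0.5, "z": 3, "wx": 0, "wy": 0, "wz": 0, "gripper": 1}, {"x": 0, "y": 0, "z": 3, "wx": 0, "wy": 0, "wz": 0, "gripper": 1}, {"x": 0, "y": 0, "z": 1.7, "wx": 0, "wy": 0, "wz": 0, "gripper": 1}, {"x": 0, "y": 0, "z": 0.5, "wx": 0, "wy": 0, "wz": 0, "gripper": 1}, {"x": 0, "y": 0, "z": 0, "wx": 0, "wy": 0, "wz": 0, "gripper": 1}])

```text
t: 7.42
position: [0.5122, 0.2738, 0.022]
orientation: [3.141, 0.001, 3.053]
contact_force: [1.2, -0.1, -1.3]
width: 0.094
grip_force: 30.0
```

Request:
drive_tool(steps=[{"x": 0, "y": 0, "z": 0, "wx": 0, "wy": 0, "wz": 0, "gripper": 1}, {"x": 0, "y": 0, "z": 0, "wx": 0, "wy": 0, "wz": 0, "gripper": 0.7}, {"x": 0, "y": 0, "z": 0, "wx": 0, "wy": 0, "wz": 0, "gripper": 0.7}, {"x": 0, "y": 0, "z": 0, "wx": 0, "wy": 0, "wz": 0, "gripper": 0.7}, {"x": 0, "y": 0, "z": 0, "wx": 0, "wy": 0, "wz": 0, "gripper": 0.7}])

```text
t: 8.05
position: [0.5117, 0.2739, 0.0215]
orientation: [-3.142, 0.0, 3.054]
contact_force: [0.0, -0.5, -0.2]
width: 0.298
grip_force: 0.0
```

Request:
drive_tool(steps=[{"x": 0, "y": 0, "z": -3, "wx": 0, "wy": 0, "wz": 0, "gripper": 0.6}, {"x": 0, "y": 0, "z": -5, "wx": 0, "wy": 0, "wz": 0, "gripper": 0}, {"x": 0, "y": 0, "z": -5, "wx": 0, "wy": 0, "wz": 0, "gripper": 0}, {"x": 0, "y": 0, "z": -2, "wx": 0, "wy": 0, "wz": 0, "gripper": 0}, {"x": 0, "y": 0, "z": 0, "wx": 0, "wy": 0, "wz": 0, "gripper": 0}])

```text
t: 8.68
position: [0.5122, 0.2741, 0.1721]
orientation: [3.141, 0.002, 3.054]
contact_force: [0.2, -0.0, -0.1]
width: 0.787
grip_force: 0.0
```

```bash
python3 - <<'E'
from h import *
im,d,K,T=shot('wrist'); save(im,'w5.png'); W=world(d,K,T)
for r in ctrl.cut_out('wrist','rod')[:2]:
    m=r['region']&(d>0); a=cv2.minAreaRect((W[m][:,:2]*1000).astype(np.float32)); print(r['score'],a,np.percentile(W[m][:,2],[5,50,95]))
go(.4665,.1033,.06,1.658)
E
```

```text
0.65 ((513.4140014648438, 274.0663757324219), (11.912736892700195, 168.4969024658203), 85.1664810180664) [0.01153172 0.02321873 0.02493764]
shift cm [  2.85 -17.32  10.94] wz 1.396 at [0.5105 0.2735 0.1691] [-3.140e+00 -3.000e-03  3.054e+00] F [-0.7  0.5 -0.4] w 0.876 t 8.775
```

View pics/w5.png

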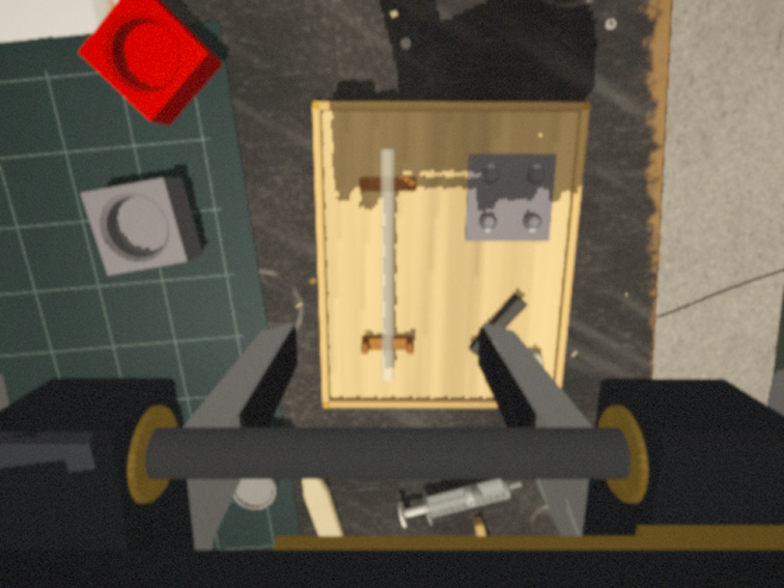

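The rod lies on both rests at (388,265), between the upstands. Next is the grey holder at (137,228).

Request:
drive_tool(steps=[{"x": 0.7, "y": -4.33, "z": 1.0, "wx": 0, "wy": 0, "wz": 0, "gripper": 0}, {"x": 0.7, "y": -4.33, "z": 1.0, "wx": 0, "wy": 0, "wz": 0, "gripper": 0}, {"x": 0.7, "y": -4.33, "z": 1.0, "wx": 0, "wy": 0, "wz": 0, "gripper": 0}, {"x": 0.7, "y": -4.33, "z": 1.0, "wx": 0, "wy": 0, "wz": 0, "gripper": 0}, {"x": 0, "y": 0, "z": 0, "wx": 0, "wy": 0, "wz": 0.174, "gripper": 0}])

```text
t: 9.4
position: [0.4656, 0.1018, 0.1277]
orientation: [-3.14, -0.007, 2.871]
contact_force: [-0.0, 0.9, 0.5]
width: 1.0
grip_force: 0.0
```

Request:
drive_tool(steps=[{"x": 0, "y": 0, "z": 0, "wx": 0, "wy": 0, "wz": 0.174, "gripper": 0}, {"x": 0, "y": 0, "z": 0, "wx": 0, "wy": 0, "wz": 0.174, "gripper": 0}, {"x": 0, "y": 0, "z": 0, "wx": 0, "wy": 0, "wz": 0.174, "gripper": 0}, {"x": 0, "y": 0, "z": 0, "wx": 0, "wy": 0, "wz": 0.174, "gripper": 0}, {"x": 0, "y": 0, "z": 0, "wx": 0, "wy": 0, "wz": 0.174, "gripper": 0}])

```text
t: 10.02
position: [0.4668, 0.1038, 0.1287]
orientation: [-3.137, -0.002, 2.004]
contact_force: [0.3, 0.1, -1.0]
width: 1.004
grip_force: 0.0
```

Request:
drive_tool(steps=[{"x": 0, "y": 0, "z": 0, "wx": 0, "wy": 0, "wz": 0.174, "gripper": 0}, {"x": 0, "y": 0, "z": 0, "wx": 0, "wy": 0, "wz": 0.174, "gripper": 0}, {"x": 0, "y": 0, "z": 0, "wx": 0, "wy": 0, "wz": 0, "gripper": 0}, {"x": 0, "y": 0, "z": 0, "wx": 0, "wy": 0, "wz": 0, "gripper": 0}])

```text
t: 10.52
position: [0.4677, 0.1038, 0.1301]
orientation: [-3.139, -0.0, 1.664]
contact_force: [-0.4, -1.4, 0.5]
width: 0.998
grip_force: 0.0
```

```bash
python3 - <<'E'
from h import *
im,d,K,T=shot('wrist'); W=world(d,K,T)
for r in ctrl.cut_out('wrist','snap_holder')[:2]:
    m=r['region']&(d>0)&(W[...,2]>.026); a=cv2.minAreaRect((W[m][:,:2]*1000).astype(np.float32)); print(r['score'],a,im[m].mean(0).round())
go(.467,.1027,.006,1.661)
E
```

```text
0.97 ((357.40191650390625, 132.22610473632812), (58.90964889526367, 58.023868560791016), 39.706878662109375) [136.  16.  11.]
0.92 ((465.46795654296875, 103.2874526977539), (58.071529388427734, 58.65073776245117), 4.788688659667969) [126. 119. 115.]
shift cm [-0.1  -0.11 12.48] wz 0.002 at [0.4682 0.1038 0.1308] [-3.14  -0.     1.663] F [-0.6  0.4  0.5] w 1.0 t 10.625
```

Request:
drive_tool(steps=[{"x": 0, "y": -0.25, "z": 5, "wx": 0, "wy": 0, "wz": 0.008, "gripper": 0.1}, {"x": 0, "y": 0, "z": 4, "wx": 0, "wy": 0, "wz": 0, "gripper": 0.1}, {"x": 0, "y": 0, "z": 2.5, "wx": 0, "wy": 0, "wz": 0, "gripper": 0.1}, {"x": 0, "y": 0, "z": 0.8, "wx": 0, "wy": 0, "wz": 0, "gripper": 0.1}, {"x": 0, "y": 0, "z": 0, "wx": 0, "wy": 0, "wz": 0, "gripper": 0.1}])

```text
t: 11.25
position: [0.4662, 0.1036, 0.0086]
orientation: [-3.141, -0.0, 1.654]
contact_force: [0.7, 1.8, -0.2]
width: 0.9
grip_force: 0.0
```

Request:
drive_tool(steps=[{"x": 0, "y": 0, "z": 0, "wx": 0, "wy": 0, "wz": 0, "gripper": 1}, {"x": 0, "y": 0, "z": 0, "wx": 0, "wy": 0, "wz": 0, "gripper": 1}, {"x": 0, "y": 0, "z": 0, "wx": 0, "wy": 0, "wz": 0, "gripper": 1}, {"x": 0, "y": 0, "z": 0, "wx": 0, "wy": 0, "wz": 0, "gripper": 1}, {"x": 0, "y": 0, "z": 0, "wx": 0, "wy": 0, "wz": 0, "gripper": 1}])

```text
t: 11.88
position: [0.4666, 0.1036, 0.0091]
orientation: [3.141, 0.0, 1.654]
contact_force: [-2.0, 0.4, 5.2]
width: 0.613
grip_force: 30.0
```

Request:
drive_tool(steps=[{"x": 0, "y": 0, "z": -2, "wx": 0, "wy": 0, "wz": 0, "gripper": 1}, {"x": 0, "y": 0, "z": -4.5, "wx": 0, "wy": 0, "wz": 0, "gripper": 1}, {"x": 4, "y": 0.38, "z": 0, "wx": 0, "wy": 0, "wz": 0, "gripper": 1}, {"x": 5.5, "y": 0.52, "z": 0, "wx": 0, "wy": 0, "wz": 0, "gripper": 1}, {"x": 5.5, "y": 0.52, "z": 0, "wx": 0, "wy": 0, "wz": 0, "gripper": 1}])

```text
t: 12.5
position: [0.4675, 0.2556, 0.0733]
orientation: [3.142, 0.0, 1.653]
contact_force: [1.1, 0.5, -0.4]
width: 0.611
grip_force: 30.0
```

Request:
drive_tool(steps=[{"x": 5.5, "y": 0.52, "z": 0, "wx": 0, "wy": 0, "wz": 0, "gripper": 1}, {"x": 4.5, "y": 0.42, "z": 0, "wx": 0, "wy": 0, "wz": 0.09, "gripper": 1}, {"x": 1.2, "y": 0.1, "z": 0, "wx": 0, "wy": 0, "wz": 0.086, "gripper": 1}, {"x": 0, "y": 0, "z": 0, "wx": 0, "wy": 0, "wz": 0, "gripper": 1}, {"x": 0, "y": 0, "z": 0, "wx": 0, "wy": 0, "wz": 0, "gripper": 1}])

```text
t: 13.12
position: [0.4696, 0.3659, 0.073]
orientation: [-3.141, 0.001, 1.479]
contact_force: [0.3, -0.8, -1.3]
width: 0.609
grip_force: 30.0
```

Request:
drive_tool(steps=[{"x": 0, "y": 0, "z": 0, "wx": 0, "wy": 0, "wz": 0, "gripper": 1}, {"x": 0, "y": 0, "z": 0, "wx": 0, "wy": 0, "wz": 0, "gripper": 1}])

```text
t: 13.38
position: [0.4701, 0.3661, 0.0735]
orientation: [-3.142, 0.0, 1.477]
contact_force: [-0.4, 0.3, -1.0]
width: 0.614
grip_force: 30.0
```

```bash
python3 - <<'E'
from h import *
im,d,K,T=shot('wrist'); W=world(d,K,T)
for r in ctrl.cut_out('wrist','snap_holder')[:2]:
    m=r['region']&(d>0); z=np.percentile(W[m][:,2],90); m&=W[...,2]>z-.004; a=cv2.minAreaRect((W[m][:,:2]*1000).astype(np.float32)); print(r['score'],a,z,im[m].mean(0).round())
save(im,'w6.png')
# plate: visible grey part around studs, z .008-.0125
m=(abs(W[...,0]-.47)<.036)&(abs(W[...,1]-.367)<.04)&(W[...,2]>.0085)&(W[...,2]<.0125)
print(m.sum(),cv2.minAreaRect((W[m][:,:2]*1000).astype(np.float32)))
go(.4697,.3667,.034,1.4785)
E
```

```text
0.77 ((469.7707214355469, 368.1445007324219), (54.70408248901367, 58.347801208496094), 84.73133850097656) 0.09347111668084544 [103.  96.  93.]
902 ((472.2712097167969, 394.4263000488281), (22.38172149658203, 61.628238677978516), 84.72913360595703)
shift cm [ 0.03 -0.04  3.96] wz -0.001 at [0.4701 0.3663 0.0736] [ 3.141 -0.     1.477] F [-1.   0.5 -0.1] w 0.613 t 13.475
```

View pics/w6.png

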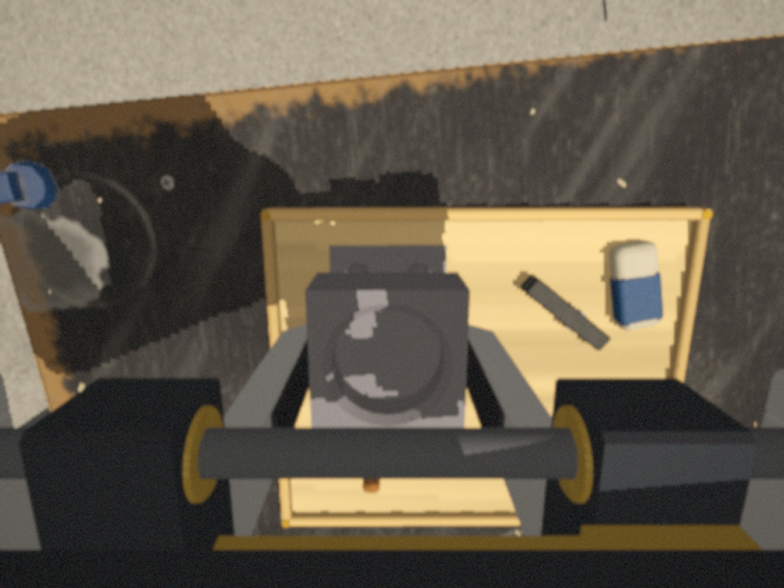

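The holder is held at (388,340). The plate's far edge shows behind it at (388,247), but that edge disagrees with the earlier estimate by some mm. I'll check it by colour.

```bash
python3 - <<'E'
from h import *
def plate(im,W,f=''):
    h=cv2.cvtColor(im,cv2.COLOR_RGB2HSV); m=(h[...,1]<70)&(abs(W[...,0]-.47)<.045)&(abs(W[...,1]-.367)<.05)&(W[...,2]<.0135)&(W[...,2]>.002)
    k,l,s,c=cv2.connectedComponentsWithStats(m.astype(np.uint8)); i=1+s[1:,4].argmax(); m=l==i
    a=cv2.minAreaRect((W[m][:,:2]*1000).astype(np.float32)); print(f,m.sum(),np.round(cv2.boxPoints(a),1).tolist(),round(a[2],1),'z',np.percentile(W[m][:,2],[5,50,95]).round(4))
D=np.load('w1.npz'); plate(D['im'],D['W'],'old')
im,d,K,T=shot('wrist'); W=world(d,K,T); plate(im,W,'now'); np.savez('w7.npz',im=im,d=d,W=W)
m=(W[...,2]>.09)&(abs(W[...,0]-.47)<.04)&(abs(W[...,1]-.367)<.05)&(W[...,2]<.108)
print(np.round(cv2.boxPoints(cv2.minAreaRect((W[m][:,:2]*1000).astype(np.float32))),1).tolist())
b=(abs(W[...,0]-.53)<.01)&(abs(W[...,1]-.40)<.005); print('board z',np.median(W[b][:,2]))
# rim far edge
for x in (.46,.5,.54):
    q=(abs(W[...,0]-x)<.004)&(W[...,1]>.37)&(W[...,1]<.44); print(x,[(round(float(y),4),round(float(z),4)) for y,z in W[q][::14,1:]][:14])
E
```

```text
old 2178 [[436.0, 339.1000061035156], [497.79998779296875, 333.5], [503.29998779296875, 394.5], [441.5, 400.1000061035156]] 84.8 z [0.0073 0.0087 0.0101]
now 1434 [[441.1000061035156, 386.0], [501.8999938964844, 380.5], [503.20001220703125, 394.6000061035156], [442.3999938964844, 400.1000061035156]] 84.9 z [0.0076 0.0088 0.0099]
[[426.70001220703125, 345.20001220703125], [506.6000061035156, 337.5], [511.79998779296875, 391.70001220703125], [431.8999938964844, 399.3999938964844]]
board z 0.18062428676756526
0.46 [(0.44, -0.0017), (0.4391, -0.0003), (0.4381, -0.0006), (0.4372, -0.0018), (0.4362, -0.0022), (0.4353, -0.0023), (0.4344, -0.0017), (0.4335, -0.0011), (0.4326, -0.0008), (0.4317, -0.0012), (0.4307, -0.0013), (0.4297, -0.0012), (0.4287, -0.0027), (0.4279, -0.0022)]
0.5 [(0.4399, -0.0011), (0.439, -0.0009), (0.4381, -0.0014), (0.4371, -0.0013), (0.4363, -0.0023), (0.4353, -0.0006), (0.4344, -0.0014), (0.4335, -0.0024), (0.4326, -0.0007), (0.4316, -0.0018), (0.4307, -0.0012), (0.4298, -0.0019), (0.4289, -0.0008), (0.4278, -0.0018)]
0.54 [(0.44, -0.0009), (0.4391, -0.0019), (0.4382, -0.0012), (0.4373, -0.0026), (0.4365, -0.0008), (0.4356, -0.0028), (0.4347, -0.001), (0.4337, 0.0), (0.4328, -0.0019), (0.4319, -0.0008), (0.4311, -0.0003), (0.4301, -0.0016), (0.4291, -0.0022), (0.4282, -0.0004)]
```

Colour gives the plate centre at (469.9, 366.6), yaw -5.2°. That agrees with the first estimate and with the held block, so descend.

Request:
drive_tool(steps=[{"x": 0, "y": 0, "z": 2.5, "wx": 0, "wy": 0, "wz": 0, "gripper": 1}, {"x": 0, "y": 0, "z": 1.5, "wx": 0, "wy": 0, "wz": 0, "gripper": 1}, {"x": 0, "y": 0, "z": 0.4, "wx": 0, "wy": 0, "wz": 0, "gripper": 1}, {"x": 0, "y": 0, "z": 0.3, "wx": 0, "wy": 0, "wz": 0, "gripper": 1}, {"x": 0, "y": 0, "z": 0, "wx": 0, "wy": 0, "wz": 0, "gripper": 1}])

```text
t: 14.15
position: [0.4703, 0.3669, 0.0269]
orientation: [3.141, -0.0, 1.478]
contact_force: [0.4, 0.7, -0.5]
width: 0.613
grip_force: 30.0
```

Request:
drive_tool(steps=[{"x": 0, "y": 0, "z": 0.2, "wx": 0, "wy": 0, "wz": 0, "gripper": 1}, {"x": 0, "y": 0, "z": 0, "wx": 0, "wy": 0, "wz": 0, "gripper": 1}])

```text
t: 14.4
position: [0.4704, 0.367, 0.025]
orientation: [3.141, -0.001, 1.478]
contact_force: [-0.0, 1.2, 0.4]
width: 0.615
grip_force: 30.0
```

Engaged with no side force: stud tops correspond to a TCP of 0.029 and it is at 0.025. Next I press.

Request:
drive_tool(steps=[{"x": 0, "y": 0, "z": 0.15, "wx": 0, "wy": 0, "wz": 0, "gripper": 1}, {"x": 0, "y": 0, "z": 0.1, "wx": 0, "wy": 0, "wz": 0, "gripper": 1}, {"x": 0, "y": 0, "z": 0, "wx": 0, "wy": 0, "wz": 0, "gripper": 1}])

```text
t: 14.78
position: [0.4701, 0.3668, 0.0218]
orientation: [3.141, -0.0, 1.478]
contact_force: [0.5, 0.6, -0.9]
width: 0.615
grip_force: 30.0
```

Request:
drive_tool(steps=[{"x": 0, "y": 0, "z": 0.1, "wx": 0, "wy": 0, "wz": 0, "gripper": 1}, {"x": 0, "y": 0, "z": 0, "wx": 0, "wy": 0, "wz": 0, "gripper": 1}])

```text
t: 15.02
position: [0.47, 0.3666, 0.0207]
orientation: [3.141, 0.0, 1.478]
contact_force: [1.5, 0.2, -0.9]
width: 0.618
grip_force: 30.0
```

Request:
drive_tool(steps=[{"x": 0, "y": 0, "z": 0.1, "wx": 0, "wy": 0, "wz": 0, "gripper": 1}, {"x": 0, "y": 0, "z": 0, "wx": 0, "wy": 0, "wz": 0, "gripper": 1}])

```text
t: 15.28
position: [0.4699, 0.3666, 0.0198]
orientation: [3.142, 0.0, 1.478]
contact_force: [0.7, 0.2, -0.5]
width: 0.616
grip_force: 30.0
```

Request:
drive_tool(steps=[{"x": 0, "y": 0, "z": 0.1, "wx": 0, "wy": 0, "wz": 0, "gripper": 1}, {"x": 0, "y": 0, "z": 0, "wx": 0, "wy": 0, "wz": 0, "gripper": 1}])

```text
t: 15.52
position: [0.4701, 0.3667, 0.0191]
orientation: [3.141, 0.0, 1.478]
contact_force: [-0.6, 0.6, 2.1]
width: 0.615
grip_force: 30.0
```

```bash
python3 - <<'E'
from h import *
im,d,K,T=shot('wrist'); W=world(d,K,T); save(im,'w8.png')
m=(abs(W[...,0]-.47)<.025)&(abs(W[...,1]-.39)<.005)&(W[...,2]<.1); print('rim top z',np.percentile(W[m][:,2],[10,50,90])); go(.47,.3666,.019,1.478)
E
```

```text
rim top z [0.02189464 0.0383351  0.03933665]
shift cm [-0.01 -0.    0.01] wz -0.0 at [0.4701 0.3667 0.0191] [3.141 0.    1.478] F [-0.  -1.2  1.7] w 0.617 t 15.575
```

View pics/w8.png

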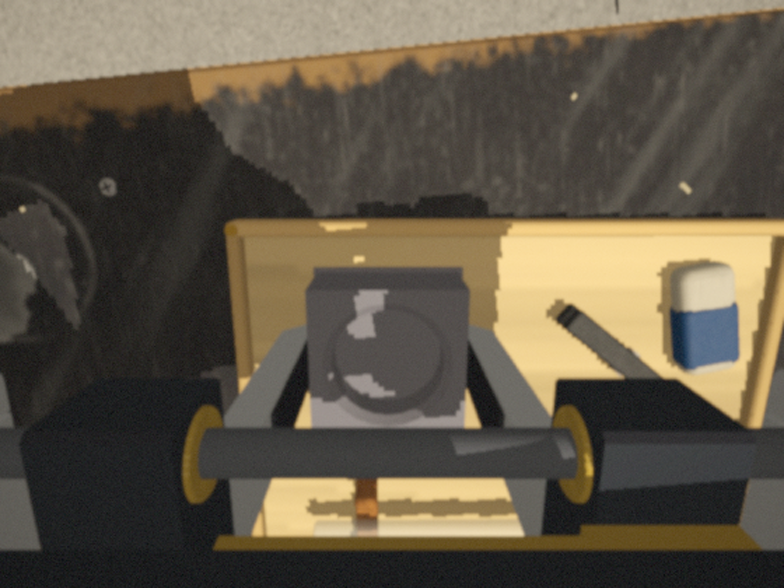

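The block top reads about 39 mm, where home is 40, but no snap force has shown. I'll keep pressing until there is a clear reaction.

Request:
drive_tool(steps=[{"x": 0, "y": 0, "z": 0.15, "wx": 0, "wy": 0, "wz": 0, "gripper": 1}, {"x": 0, "y": 0, "z": 0, "wx": 0, "wy": 0, "wz": 0, "gripper": 1}])

```text
t: 15.82
position: [0.4701, 0.3667, 0.0191]
orientation: [-3.141, 0.001, 1.478]
contact_force: [-4.5, -4.1, 11.7]
width: 0.617
grip_force: 30.0
```

Request:
drive_tool(steps=[{"x": 0, "y": 0, "z": 0.15, "wx": 0, "wy": 0, "wz": 0, "gripper": 1}, {"x": 0, "y": 0, "z": 0, "wx": 0, "wy": 0, "wz": 0, "gripper": 1}])

```text
t: 16.08
position: [0.4701, 0.3667, 0.019]
orientation: [-3.14, 0.001, 1.478]
contact_force: [-8.6, -6.0, 21.9]
width: 0.616
grip_force: 30.0
```

A hard stop at 22 N exactly at the home height (0.019). Release and check it.

Request:
drive_tool(steps=[{"x": 0, "y": 0, "z": -0.3, "wx": 0, "wy": 0, "wz": 0, "gripper": 1}, {"x": 0, "y": 0, "z": 0, "wx": 0, "wy": 0, "wz": 0, "gripper": 0.2}, {"x": 0, "y": 0, "z": 0, "wx": 0, "wy": 0, "wz": 0, "gripper": 0.2}, {"x": 0, "y": 0, "z": 0, "wx": 0, "wy": 0, "wz": 0, "gripper": 0.2}, {"x": 0, "y": 0, "z": 0, "wx": 0, "wy": 0, "wz": 0, "gripper": 0.2}])

```text
t: 16.7
position: [0.4698, 0.3666, 0.0187]
orientation: [-3.141, 0.0, 1.478]
contact_force: [-0.6, 0.5, 0.0]
width: 0.797
grip_force: 0.0
```

Request:
drive_tool(steps=[{"x": 0, "y": 0, "z": -3, "wx": 0, "wy": 0, "wz": 0, "gripper": 0.2}, {"x": 0, "y": 0, "z": -5, "wx": 0, "wy": 0, "wz": 0, "gripper": 0.1}, {"x": 0, "y": 0, "z": -5, "wx": 0, "wy": 0, "wz": 0, "gripper": 0}, {"x": 0, "y": 0, "z": 0, "wx": 0, "wy": 0, "wz": 0, "gripper": 0}, {"x": 0, "y": 0, "z": 0, "wx": 0, "wy": 0, "wz": 0, "gripper": 0}])

```text
t: 17.32
position: [0.4695, 0.3664, 0.1481]
orientation: [-3.141, 0.001, 1.478]
contact_force: [1.0, -0.1, 0.1]
width: 1.003
grip_force: 0.0
```

```bash
python3 - <<'E'
from h import *
im,d,K,T=shot('wrist'); W=world(d,K,T)
for r in ctrl.cut_out('wrist','snap_holder')[:1]:
    m=r['region']&(d>0); z=np.percentile(W[m][:,2],90); m&=W[...,2]>z-.004; a=cv2.minAreaRect((W[m][:,:2]*1000).astype(np.float32)); print(r['score'],a,'top z',np.median(W[m][:,2]))
q=(abs(W[...,0]-.47)<.011)&(abs(W[...,1]-.367)<.011); print('well floor',np.median(W[q][:,2]))
b=(abs(W[...,0]-.53)<.01)&(abs(W[...,1]-.33)<.01); print('board',np.median(W[b][:,2]))
go(.6525,-.047,.13,1.571)
E
```

```text
0.93 ((469.841552734375, 366.3695068359375), (58.25395965576172, 58.01789093017578), 84.79437255859375) top z 0.03889861149297394
well floor 0.024039429990787647
board 0.0067644534852529525
shift cm [-39.42  22.14   1.69] wz -0.093 at [0.4688 0.3661 0.1468] [-3.138e+00  2.000e-03  1.478e+00] F [ 0.3 -0.5 -0.1] w 1.001 t 17.425
```

The holder is home: top 40.1 mm against the board, centred at (469.8, 366.4). Next is the small bottle.

Request:
drive_tool(steps=[{"x": -4.9, "y": 2.75, "z": 0, "wx": 0, "wy": 0, "wz": 0, "gripper": 0}, {"x": -4.9, "y": 2.75, "z": 0, "wx": 0, "wy": 0, "wz": 0, "gripper": 0}, {"x": -4.9, "y": 2.75, "z": 0, "wx": 0, "wy": 0, "wz": 0, "gripper": 0}, {"x": -4.9, "y": 2.75, "z": 0, "wx": 0, "wy": 0, "wz": 0, "gripper": 0}, {"x": -4.9, "y": 2.75, "z": 0, "wx": 0, "wy": 0, "wz": 0, "gripper": 0}])

```text
t: 18.05
position: [0.5836, 0.1082, 0.147]
orientation: [-3.138, 0.0, 1.478]
contact_force: [0.1, 0.4, 0.9]
width: 1.0
grip_force: 0.0
```

Request:
drive_tool(steps=[{"x": -4.9, "y": 2.75, "z": 0, "wx": 0, "wy": 0, "wz": 0, "gripper": 0}, {"x": -4.9, "y": 2.75, "z": 0, "wx": 0, "wy": 0, "wz": 0, "gripper": 0}, {"x": -4.9, "y": 2.75, "z": 0, "wx": 0, "wy": 0, "wz": -0.093, "gripper": 0}, {"x": 0, "y": 0, "z": 0, "wx": 0, "wy": 0, "wz": 0, "gripper": 0}, {"x": 0, "y": 0, "z": 0, "wx": 0, "wy": 0, "wz": 0, "gripper": 0}])

```text
t: 18.68
position: [0.6515, -0.0434, 0.1472]
orientation: [-3.139, -0.001, 1.57]
contact_force: [-0.6, 0.8, -0.1]
width: 1.004
grip_force: 0.0
```

Request:
drive_tool(steps=[{"x": 0, "y": 0, "z": 0, "wx": 0, "wy": 0, "wz": 0, "gripper": 0}, {"x": 0, "y": 0, "z": 0, "wx": 0, "wy": 0, "wz": 0, "gripper": 0}])

```text
t: 18.92
position: [0.6522, -0.0427, 0.1489]
orientation: [-3.141, -0.0, 1.572]
contact_force: [-0.2, -0.5, -0.1]
width: 1.004
grip_force: 0.0
```

```bash
python3 - <<'E'
from h import *
im,d,K,T=shot('wrist'); save(im,'w9.png'); W=world(d,K,T); np.savez('w9.npz',im=im,d=d,W=W)
for n,c,zt in (('large',(.653,.058),.105),('small',(.653,-.047),.072),('mid',(.669,-.15),.088)):
    m=(np.hypot(W[...,0]-c[0],W[...,1]-c[1])<.04)&(abs(W[...,2]-zt)<.005)
    if m.sum()>10: a=cv2.minEnclosingCircle((W[m][:,:2]*1000).astype(np.float32)); print(n,a,m.sum(),np.median(W[m][:,2]))
go(.653,-.047,.13,1.571)
E
```

```text
large ((651.570068359375, 59.64268112182617), 14.91075611114502) 1780 0.1029740489620417
small ((653.2438354492188, -45.48722839355469), 10.134716987609863) 474 0.0700396062455988
mid ((668.0682373046875, -152.21182250976562), 11.639776229858398) 206 0.0872165632938637
shift cm [-0.41  0.06  1.9 ] wz 0.001 at [ 0.6524 -0.0429  0.149 ] [-3.142 -0.     1.572] F [ 0.2 -0.8 -1. ] w 0.998 t 18.975
```

View pics/w9.png

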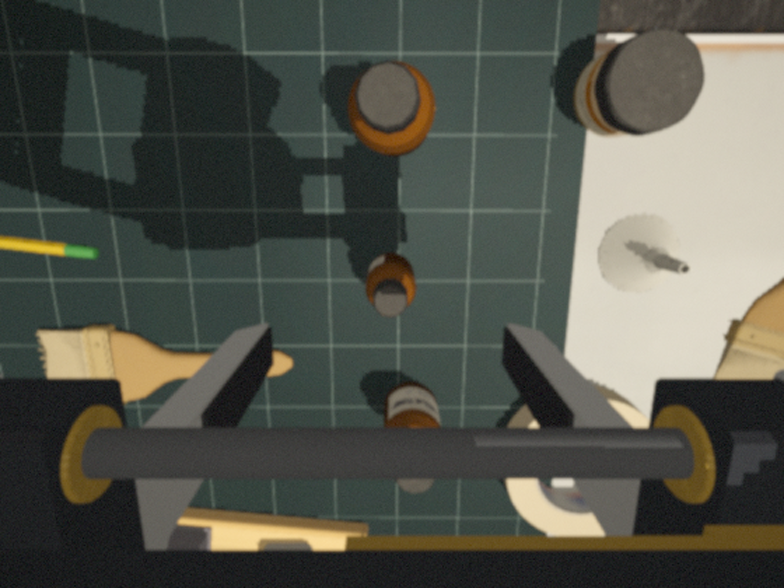

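The small bottle is at (392,285) between the finger lines; the large is at (390,105), the middle at (413,425). Descend on the small one.

Request:
drive_tool(steps=[{"x": -0.27, "y": 0.1, "z": 4.5, "wx": 0, "wy": 0, "wz": 0, "gripper": 0.2}, {"x": 0, "y": 0, "z": 4.5, "wx": 0, "wy": 0, "wz": 0, "gripper": 0.3}, {"x": 0, "y": 0, "z": 3, "wx": 0, "wy": 0, "wz": 0, "gripper": 0.3}, {"x": 0, "y": 0, "z": 0.7, "wx": 0, "wy": 0, "wz": 0, "gripper": 0.3}, {"x": 0, "y": 0, "z": 0, "wx": 0, "wy": 0, "wz": 0, "gripper": 0.3}])

```text
t: 19.6
position: [0.654, -0.0465, 0.0226]
orientation: [3.141, 0.0, 1.571]
contact_force: [-0.2, 0.6, -0.2]
width: 0.698
grip_force: 0.0
```

Request:
drive_tool(steps=[{"x": 0, "y": 0, "z": 0, "wx": 0, "wy": 0, "wz": 0, "gripper": 1}, {"x": 0, "y": 0, "z": 0, "wx": 0, "wy": 0, "wz": 0, "gripper": 1}, {"x": 0, "y": 0, "z": 0, "wx": 0, "wy": 0, "wz": 0, "gripper": 1}, {"x": 0, "y": 0, "z": 0, "wx": 0, "wy": 0, "wz": 0, "gripper": 1}, {"x": 0, "y": 0, "z": 0, "wx": 0, "wy": 0, "wz": 0, "gripper": 1}])

```text
t: 20.23
position: [0.6539, -0.0468, 0.0224]
orientation: [3.141, 0.0, 1.571]
contact_force: [0.2, 0.2, 1.7]
width: 0.331
grip_force: 30.0
```

```bash
python3 - <<'E'
from h import *
go(.4698,.3665,.146,1.478)
E
```

```text
shift cm [ 41.33 -18.41 -12.38] wz 0.093 at [ 0.6539 -0.0468  0.0224] [3.141 0.    1.571] F [0.2 0.2 1.7] w 0.331 t 20.225
```

Request:
drive_tool(steps=[{"x": 0, "y": 0, "z": -2, "wx": 0, "wy": 0, "wz": 0, "gripper": 1}, {"x": 0, "y": 0, "z": -4, "wx": 0, "wy": 0, "wz": 0, "gripper": 1}, {"x": 0, "y": 0, "z": -4.5, "wx": 0, "wy": 0, "wz": 0, "gripper": 1}, {"x": 0, "y": 0, "z": -2, "wx": 0, "wy": 0, "wz": 0, "gripper": 1}, {"x": 2.5, "y": -1.1, "z": 0, "wx": 0, "wy": 0, "wz": 0, "gripper": 1}])

```text
t: 20.85
position: [0.6436, -0.0224, 0.149]
orientation: [3.138, 0.001, 1.568]
contact_force: [0.6, -0.4, -1.8]
width: 0.331
grip_force: 30.0
```

Request:
drive_tool(steps=[{"x": 4.6, "y": -2.05, "z": 0, "wx": 0, "wy": 0, "wz": 0, "gripper": 1}, {"x": 4.9, "y": -2.2, "z": 0, "wx": 0, "wy": 0, "wz": 0, "gripper": 1}, {"x": 4.9, "y": -2.2, "z": 0, "wx": 0, "wy": 0, "wz": 0, "gripper": 1}, {"x": 4.9, "y": -2.2, "z": 0, "wx": 0, "wy": 0, "wz": 0, "gripper": 1}, {"x": 4.9, "y": -2.2, "z": 0, "wx": 0, "wy": 0, "wz": 0, "gripper": 1}])

```text
t: 21.48
position: [0.5305, 0.2224, 0.1445]
orientation: [-3.137, 0.0, 1.571]
contact_force: [1.6, 0.3, -1.5]
width: 0.331
grip_force: 30.0
```

Request:
drive_tool(steps=[{"x": 4.9, "y": -2.2, "z": 0, "wx": 0, "wy": 0, "wz": 0, "gripper": 1}, {"x": 4.9, "y": -2.2, "z": 0, "wx": 0, "wy": 0, "wz": 0, "gripper": 1}, {"x": 3.3, "y": -1.46, "z": 0, "wx": 0, "wy": 0, "wz": 0, "gripper": 1}, {"x": 1.5, "y": -0.6, "z": 0, "wx": 0, "wy": 0, "wz": 0.05, "gripper": 1}, {"x": 0, "y": 0, "z": 0, "wx": 0, "wy": 0, "wz": 0.043, "gripper": 1}])

```text
t: 22.1
position: [0.4659, 0.3674, 0.1443]
orientation: [-3.137, 0.002, 1.479]
contact_force: [-0.1, -0.6, -1.0]
width: 0.329
grip_force: 30.0
```

Request:
drive_tool(steps=[{"x": 0, "y": 0, "z": 0, "wx": 0, "wy": 0, "wz": 0, "gripper": 1}, {"x": 0, "y": 0, "z": 0, "wx": 0, "wy": 0, "wz": 0, "gripper": 1}])

```text
t: 22.35
position: [0.4683, 0.3661, 0.1457]
orientation: [-3.14, 0.001, 1.479]
contact_force: [0.3, -0.9, -1.1]
width: 0.333
grip_force: 30.0
```

```bash
python3 - <<'E'
from h import *
go(.4698,.3665,.049,1.478)
im,d,K,T=shot('wrist'); W=world(d,K,T)
m=(W[...,2]>.17)&(W[...,2]<.21)&(abs(W[...,0]-.47)<.03)&(abs(W[...,1]-.367)<.03)&(abs(im.astype(int).sum(2)-0)<900)
for lo,hi in ((.18,.188),(.188,.194),(.194,.2)):
    q=m&(W[...,2]>lo)&(W[...,2]<hi)
    if q.sum()>20: print(lo,q.sum(),cv2.minEnclosingCircle((W[q][:,:2]*1000).astype(np.float32)))
E
```

```text
shift cm [0.07 0.17 9.67] wz 0.001 at [0.4683 0.3661 0.1457] [-3.140e+00  1.000e-03  1.479e+00] F [ 0.3 -0.9 -1.1] w 0.333 t 22.35
0.18 836 ((468.6656494140625, 375.45758056640625), 27.665712356567383)
0.188 1928 ((468.75103759765625, 375.458740234375), 27.76470947265625)
0.194 687 ((468.79852294921875, 375.67608642578125), 27.570608139038086)
```

Request:
drive_tool(steps=[{"x": 0, "y": 0.13, "z": 4, "wx": 0, "wy": 0, "wz": 0, "gripper": 1}, {"x": 0, "y": 0, "z": 3, "wx": 0, "wy": 0, "wz": 0, "gripper": 1}, {"x": 0, "y": 0, "z": 1.7, "wx": 0, "wy": 0, "wz": 0, "gripper": 1}, {"x": 0, "y": 0, "z": 0.8, "wx": 0, "wy": 0, "wz": 0, "gripper": 1}, {"x": 0, "y": 0, "z": 0, "wx": 0, "wy": 0, "wz": 0, "gripper": 1}])

```text
t: 23.02
position: [0.471, 0.3662, 0.0522]
orientation: [3.141, -0.0, 1.478]
contact_force: [-0.2, 0.4, -1.7]
width: 0.332
grip_force: 30.0
```

Request:
drive_tool(steps=[{"x": 0, "y": 0, "z": 0, "wx": 0, "wy": 0, "wz": 0, "gripper": 1}, {"x": 0, "y": 0, "z": 0, "wx": 0, "wy": 0, "wz": 0, "gripper": 1}])

```text
t: 23.28
position: [0.4715, 0.3665, 0.053]
orientation: [3.14, -0.001, 1.478]
contact_force: [0.6, 0.1, -1.0]
width: 0.33
grip_force: 30.0
```

Request:
drive_tool(steps=[{"x": 0, "y": -0.12, "z": 0.3, "wx": 0, "wy": 0, "wz": 0, "gripper": 1}, {"x": 0, "y": 0, "z": 0.2, "wx": 0, "wy": 0, "wz": 0, "gripper": 1}, {"x": 0, "y": 0, "z": 0, "wx": 0, "wy": 0, "wz": 0, "gripper": 1}])

```text
t: 23.65
position: [0.4695, 0.3664, 0.0474]
orientation: [-3.141, 0.0, 1.478]
contact_force: [-2.6, -0.7, 2.9]
width: 0.332
grip_force: 30.0
```

On the floor of the well, with 3 N of contact. Release, rise and verify.

Request:
drive_tool(steps=[{"x": 0, "y": 0, "z": 0, "wx": 0, "wy": 0, "wz": 0, "gripper": 0.5}, {"x": 0, "y": 0, "z": 0, "wx": 0, "wy": 0, "wz": 0, "gripper": 0.3}, {"x": 0, "y": 0, "z": 0, "wx": 0, "wy": 0, "wz": 0, "gripper": 0.3}, {"x": 0, "y": 0, "z": 0, "wx": 0, "wy": 0, "wz": 0, "gripper": 0.3}])

```text
t: 24.15
position: [0.4696, 0.3662, 0.0469]
orientation: [3.142, 0.0, 1.478]
contact_force: [-0.2, -0.6, -0.7]
width: 0.689
grip_force: 0.0
```

Request:
drive_tool(steps=[{"x": 0, "y": 0, "z": -3, "wx": 0, "wy": 0, "wz": 0, "gripper": 0.3}, {"x": 0, "y": 0, "z": -5, "wx": 0, "wy": 0, "wz": 0, "gripper": 0.1}, {"x": 0, "y": 0, "z": -4, "wx": 0, "wy": 0, "wz": 0, "gripper": 0}, {"x": 0, "y": 0, "z": 0, "wx": 0, "wy": 0, "wz": 0, "gripper": 0}, {"x": 0, "y": 0, "z": 0, "wx": 0, "wy": 0, "wz": 0, "gripper": 0}])

```text
t: 24.78
position: [0.469, 0.3659, 0.1658]
orientation: [-3.14, 0.001, 1.478]
contact_force: [-0.8, 0.1, -0.1]
width: 0.998
grip_force: 0.0
```

```bash
python3 - <<'E'
from h import *
im,d,K,T=shot('wrist'); W=world(d,K,T)
m=(np.hypot(W[...,0]-.47,W[...,1]-.3667)<.03)&(W[...,2]>.088)&(W[...,2]<.106)
print(m.sum(),cv2.minEnclosingCircle((W[m][:,:2]*1000).astype(np.float32)),np.median(W[m][:,2]))
go(.652,.059,.16,1.571)
E
```

```text
549 ((468.57159423828125, 367.46600341796875), 10.217211723327637) 0.09492346307673666
shift cm [-28.84  21.11   0.5 ] wz -0.093 at [0.4686 0.3657 0.1651] [-3.139e+00  2.000e-03  1.478e+00] F [ 0.1 -0.1  0.4] w 1.002 t 24.825
```

The small bottle is seated: cap at 97 mm, 1.5 mm off centre. Next is the large bottle.

Request:
drive_tool(steps=[{"x": -4.12, "y": 3.02, "z": 0, "wx": 0, "wy": 0, "wz": 0, "gripper": 0}, {"x": -4.12, "y": 3.02, "z": 0, "wx": 0, "wy": 0, "wz": 0, "gripper": 0}, {"x": -4.12, "y": 3.02, "z": 0, "wx": 0, "wy": 0, "wz": 0, "gripper": 0}, {"x": -4.12, "y": 3.02, "z": 0, "wx": 0, "wy": 0, "wz": 0, "gripper": 0}, {"x": -4.12, "y": 3.02, "z": 0, "wx": 0, "wy": 0, "wz": 0, "gripper": 0}])

```text
t: 25.45
position: [0.6003, 0.1455, 0.1646]
orientation: [-3.138, 0.0, 1.478]
contact_force: [1.4, 0.2, -0.2]
width: 0.999
grip_force: 0.0
```

Request:
drive_tool(steps=[{"x": -4.12, "y": 3.02, "z": 0, "wx": 0, "wy": 0, "wz": 0, "gripper": 0}, {"x": -4.12, "y": 3.02, "z": 0, "wx": 0, "wy": 0, "wz": -0.093, "gripper": 0}, {"x": 0, "y": 0, "z": 0, "wx": 0, "wy": 0, "wz": 0, "gripper": 0}, {"x": 0, "y": 0, "z": 0, "wx": 0, "wy": 0, "wz": 0, "gripper": 0}, {"x": 0, "y": 0, "z": 0, "wx": 0, "wy": 0, "wz": 0, "gripper": 0}])

```text
t: 26.08
position: [0.6524, 0.0608, 0.1662]
orientation: [-3.14, -0.0, 1.572]
contact_force: [0.1, -0.6, -0.4]
width: 1.002
grip_force: 0.0
```

```bash
python3 - <<'E'
from h import *
im,d,K,T=shot('wrist'); W=world(d,K,T)
m=(np.hypot(W[...,0]-.652,W[...,1]-.059)<.04)&(W[...,2]>.098)&(W[...,2]<.11)
print(m.sum(),cv2.minEnclosingCircle((W[m][:,:2]*1000).astype(np.float32)),np.median(W[m][:,2]))
go(.652,.059,.032,1.571)
E
```

```text
1156 ((651.4700317382812, 59.94831085205078), 14.942150115966797) 0.10301933446490101
shift cm [-0.18 -0.04 13.45] wz 0.001 at [0.6525 0.0608 0.1665] [-3.141 -0.     1.572] F [-0.4  0.7  0.4] w 0.999 t 26.125
```

Request:
drive_tool(steps=[{"x": -0.1, "y": -0.1, "z": 4.5, "wx": 0, "wy": 0, "wz": 0, "gripper": 0}, {"x": 0, "y": 0, "z": 4.5, "wx": 0, "wy": 0, "wz": 0, "gripper": 0}, {"x": 0, "y": 0, "z": 3.5, "wx": 0, "wy": 0, "wz": 0, "gripper": 0.1}, {"x": 0, "y": 0, "z": 0.9, "wx": 0, "wy": 0, "wz": 0, "gripper": 0.1}, {"x": 0, "y": 0, "z": 0, "wx": 0, "wy": 0, "wz": 0, "gripper": 0.1}])

```text
t: 26.75
position: [0.6524, 0.059, 0.0334]
orientation: [3.141, 0.0, 1.572]
contact_force: [-0.2, 0.5, 0.4]
width: 0.902
grip_force: 0.0
```

Request:
drive_tool(steps=[{"x": 0, "y": 0, "z": 0, "wx": 0, "wy": 0, "wz": 0, "gripper": 1}, {"x": 0, "y": 0, "z": 0, "wx": 0, "wy": 0, "wz": 0, "gripper": 1}, {"x": 0, "y": 0, "z": 0, "wx": 0, "wy": 0, "wz": 0, "gripper": 1}, {"x": 0, "y": 0, "z": 0, "wx": 0, "wy": 0, "wz": 0, "gripper": 1}, {"x": 0, "y": 0, "z": 0, "wx": 0, "wy": 0, "wz": 0, "gripper": 1}])

```text
t: 27.38
position: [0.653, 0.0584, 0.0335]
orientation: [3.14, 0.0, 1.571]
contact_force: [0.8, -0.1, 2.1]
width: 0.498
grip_force: 29.8
```

```bash
python3 - <<'E'
from h import *
go(.469,-.2905,.17,1.571)
E
```

```text
shift cm [-34.89 -18.37 -13.67] wz -0.0 at [0.653  0.0584 0.0335] [3.14  0.    1.571] F [ 0.8 -0.1  2.1] w 0.498 t 27.375
```

Request:
drive_tool(steps=[{"x": 0, "y": 0, "z": -2, "wx": 0, "wy": 0, "wz": 0, "gripper": 1}, {"x": 0, "y": 0, "z": -4, "wx": 0, "wy": 0, "wz": 0, "gripper": 1}, {"x": 0, "y": 0, "z": -4.5, "wx": 0, "wy": 0, "wz": 0, "gripper": 1}, {"x": 0, "y": 0, "z": -3, "wx": 0, "wy": 0, "wz": 0, "gripper": 1}, {"x": -2, "y": -1.05, "z": 0, "wx": 0, "wy": 0, "wz": 0, "gripper": 1}])

```text
t: 28.0
position: [0.6435, 0.0384, 0.172]
orientation: [3.135, 0.001, 1.573]
contact_force: [0.2, 0.3, -1.9]
width: 0.498
grip_force: 29.8
```

Request:
drive_tool(steps=[{"x": -4.4, "y": -2.32, "z": 0, "wx": 0, "wy": 0, "wz": 0, "gripper": 1}, {"x": -4.4, "y": -2.32, "z": 0, "wx": 0, "wy": 0, "wz": 0, "gripper": 1}, {"x": -4.4, "y": -2.32, "z": 0, "wx": 0, "wy": 0, "wz": 0, "gripper": 1}, {"x": -4.4, "y": -2.32, "z": 0, "wx": 0, "wy": 0, "wz": 0, "gripper": 1}, {"x": -4.4, "y": -2.32, "z": 0, "wx": 0, "wy": 0, "wz": 0, "gripper": 1}])

```text
t: 28.62
position: [0.5227, -0.1829, 0.166]
orientation: [-3.138, -0.001, 1.57]
contact_force: [0.0, -1.8, -1.6]
width: 0.498
grip_force: 29.8
```

Request:
drive_tool(steps=[{"x": -4.4, "y": -2.32, "z": 0, "wx": 0, "wy": 0, "wz": 0, "gripper": 1}, {"x": -3.5, "y": -1.84, "z": 0, "wx": 0, "wy": 0, "wz": 0, "gripper": 1}, {"x": -3, "y": -1.56, "z": 0, "wx": 0, "wy": 0, "wz": 0, "gripper": 1}, {"x": 0, "y": 0, "z": 0, "wx": 0, "wy": 0, "wz": 0, "gripper": 1}, {"x": 0, "y": 0, "z": 0, "wx": 0, "wy": 0, "wz": 0, "gripper": 1}])

```text
t: 29.25
position: [0.4676, -0.2898, 0.1667]
orientation: [-3.14, -0.002, 1.57]
contact_force: [0.1, 0.9, -1.1]
width: 0.498
grip_force: 29.8
```

Request:
drive_tool(steps=[{"x": 0, "y": 0, "z": 0, "wx": 0, "wy": 0, "wz": 0, "gripper": 1}, {"x": 0, "y": 0, "z": 0, "wx": 0, "wy": 0, "wz": 0, "gripper": 1}])

```text
t: 29.5
position: [0.4689, -0.2897, 0.1678]
orientation: [-3.141, -0.0, 1.572]
contact_force: [0.7, 0.5, -1.2]
width: 0.501
grip_force: 29.8
```

```bash
python3 - <<'E'
from h import *
im,d,K,T=shot('wrist'); W=world(d,K,T); save(im,'w10.png'); np.savez('w10.npz',im=im,d=d,W=W)
m=(abs(W[...,0]-.47)<.05)&(abs(W[...,1]+.29)<.05)&(W[...,2]>.035)&(W[...,2]<.043)
print('holder top',m.sum(),cv2.minAreaRect((W[m][:,:2]*1000).astype(np.float32)),np.round(cv2.boxPoints(cv2.minAreaRect((W[m][:,:2]*1000).astype(np.float32)))))
go(.469,-.2905,.0605,1.571)
E
```

```text
holder top 2080 ((466.5286865234375, -288.6703186035156), (74.11825561523438, 74.0165786743164), 84.00133514404297) [[ 426. -322.]
 [ 499. -329.]
 [ 507. -256.]
 [ 434. -248.]]
shift cm [-7.000e-02  1.000e-02  1.074e+01] wz 0.001 at [ 0.4689 -0.2898  0.1679] [-3.142 -0.     1.572] F [-0.2  0.4 -2.1] w 0.501 t 29.55
```

View pics/w10.png

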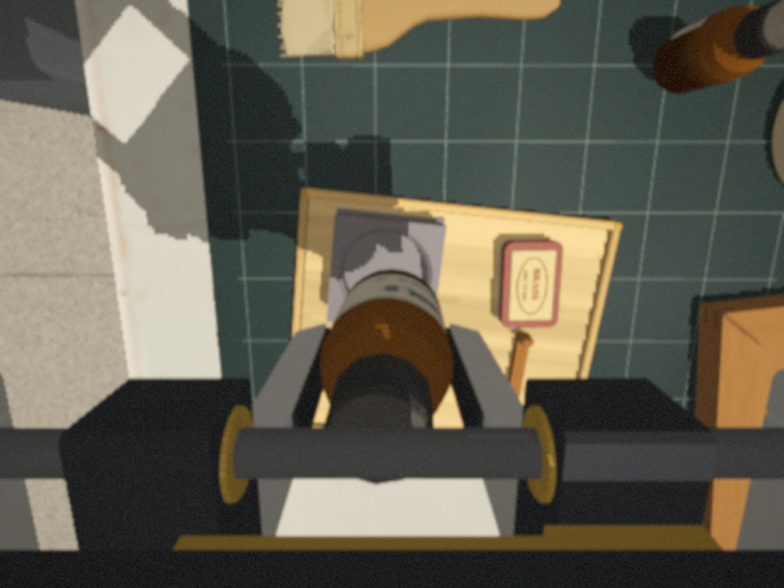

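The large bottle is held at (385,370), with the fitted holder's well under it at (388,265). The holder centre is (466.5, -288.7). Lower.

Request:
drive_tool(steps=[{"x": 0, "y": -0.22, "z": 4, "wx": 0, "wy": 0, "wz": 0, "gripper": 1}, {"x": 0, "y": 0, "z": 3.5, "wx": 0, "wy": 0, "wz": 0, "gripper": 1}, {"x": 0, "y": 0, "z": 2, "wx": 0, "wy": 0, "wz": 0, "gripper": 1}, {"x": 0, "y": 0, "z": 0.8, "wx": 0, "wy": 0, "wz": 0, "gripper": 1}, {"x": 0, "y": 0, "z": 0, "wx": 0, "wy": 0, "wz": 0, "gripper": 1}])

```text
t: 30.18
position: [0.4666, -0.2904, 0.065]
orientation: [-3.141, -0.0, 1.571]
contact_force: [0.2, 0.4, -0.9]
width: 0.5
grip_force: 29.8
```

Request:
drive_tool(steps=[{"x": 0, "y": 0, "z": 0, "wx": 0, "wy": 0, "wz": 0, "gripper": 1}, {"x": 0, "y": 0, "z": 0, "wx": 0, "wy": 0, "wz": 0, "gripper": 1}])

```text
t: 30.42
position: [0.467, -0.291, 0.066]
orientation: [3.14, 0.001, 1.571]
contact_force: [-0.5, -0.1, -1.4]
width: 0.499
grip_force: 29.8
```

Request:
drive_tool(steps=[{"x": 0.1, "y": 0, "z": 0.3, "wx": 0, "wy": 0, "wz": 0, "gripper": 1}, {"x": 0, "y": 0, "z": 0.3, "wx": 0, "wy": 0, "wz": 0, "gripper": 1}, {"x": 0, "y": 0, "z": 0.1, "wx": 0, "wy": 0, "wz": 0, "gripper": 1}, {"x": 0, "y": 0, "z": 0, "wx": 0, "wy": 0, "wz": 0, "gripper": 1}])

```text
t: 30.92
position: [0.4664, -0.2896, 0.0586]
orientation: [-3.141, -0.0, 1.571]
contact_force: [-2.4, 2.1, 3.8]
width: 0.497
grip_force: 29.8
```

Request:
drive_tool(steps=[{"x": 0, "y": 0, "z": 0, "wx": 0, "wy": 0, "wz": 0, "gripper": 0.3}, {"x": 0, "y": 0, "z": 0, "wx": 0, "wy": 0, "wz": 0, "gripper": 0.1}, {"x": 0, "y": 0, "z": 0, "wx": 0, "wy": 0, "wz": 0, "gripper": 0.1}, {"x": 0, "y": 0, "z": 0, "wx": 0, "wy": 0, "wz": 0, "gripper": 0.1}, {"x": 0, "y": 0, "z": -3, "wx": 0, "wy": 0, "wz": 0, "gripper": 0.1}])

```text
t: 31.55
position: [0.4648, -0.2881, 0.0858]
orientation: [-3.137, -0.004, 1.571]
contact_force: [0.1, -0.9, 0.2]
width: 0.899
grip_force: 0.0
```

Request:
drive_tool(steps=[{"x": 0, "y": 0, "z": -5, "wx": 0, "wy": 0, "wz": 0, "gripper": 0}, {"x": 0, "y": 0, "z": -5, "wx": 0, "wy": 0, "wz": 0, "gripper": 0}, {"x": 0, "y": 0, "z": -5, "wx": 0, "wy": 0, "wz": 0, "gripper": 0}, {"x": -4, "y": 2, "z": -2, "wx": 0, "wy": 0, "wz": 0, "gripper": 0}, {"x": 0, "y": 0, "z": 0, "wx": 0, "wy": 0, "wz": 0, "gripper": 0}])

```text
t: 32.17
position: [0.4875, -0.3318, 0.2601]
orientation: [3.139, 0.003, 1.569]
contact_force: [-0.5, -0.4, -0.9]
width: 1.0
grip_force: 0.0
```

Request:
drive_tool(steps=[{"x": 0, "y": 0, "z": 0, "wx": 0, "wy": 0, "wz": 0, "gripper": 0}, {"x": 0, "y": 0, "z": 0, "wx": 0, "wy": 0, "wz": 0, "gripper": 0}])

```text
t: 32.42
position: [0.4857, -0.3284, 0.2565]
orientation: [-3.14, -0.002, 1.571]
contact_force: [0.5, -0.6, -0.1]
width: 0.999
grip_force: 0.0
```

```bash
python3 - <<'E'
from h import *
im,d,K,T=shot('wrist'); W=world(d,K,T); save(im,'w11.png'); np.savez('w11.npz',im=im,d=d,W=W)
def rect(m):
    a=cv2.minAreaRect((W[m][:,:2]*1000).astype(np.float32)); return np.round(a[0],1),np.round(a[1],1),round(a[2],1)
m=(np.hypot(W[...,0]-.467,W[...,1]+.289)<.03)&(W[...,2]>.12)&(W[...,2]<.14)
print('cap',m.sum(),rect(m),np.median(W[m][:,2]))
hsv=cv2.cvtColor(im,cv2.COLOR_RGB2HSV); print('bar px hsv')
for lo,hi in ((.0125,.0165),(.021,.028)):
    q=(W[...,2]>lo)&(W[...,2]<hi)&(abs(W[...,0]-.51)<.1)&(W[...,1]<-.32)&(W[...,1]>-.45); k,l,s,c=cv2.connectedComponentsWithStats(q.astype(np.uint8))
    for i in range(1,k):
        if s[i,4]>40: print(lo,rect(l==i),s[i,4],(c[i]*1.4).round())
r=ctrl.cut_out('wrist','hake')
for r in r[:2]: m=r['region']&(d>0); print('hake',r['score'],rect(m),(np.argwhere(m).mean(0)*1.4).round())
E
```

```text
cap 825 (array([ 463., -288.]), array([29.3, 28.5]), 43.9) 0.12803428151537377
bar px hsv
0.0125 (array([ 447.3, -376.1]), array([84.2, 10.1]), 84.0) 468 [347. 299.]
0.0125 (array([ 565.9, -389.7]), array([99.1, 13.8]), 81.2) 481 [474. 313.]
0.0125 (array([ 423. , -421.5]), array([ 5.4, 26.1]), 83.6) 52 [322. 345.]
0.0125 (array([ 484.2, -428.3]), array([ 4.9, 35.7]), 84.0) 64 [386. 352.]
0.021 (array([ 570.8, -325.9]), array([41. , 11.9]), 0.0) 304 [483. 248.]
hake 0.75 (array([ 480.5, -134.7]), array([169.2,  25.9]), 0.1) [ 13. 338.]
```

View pics/w11.png

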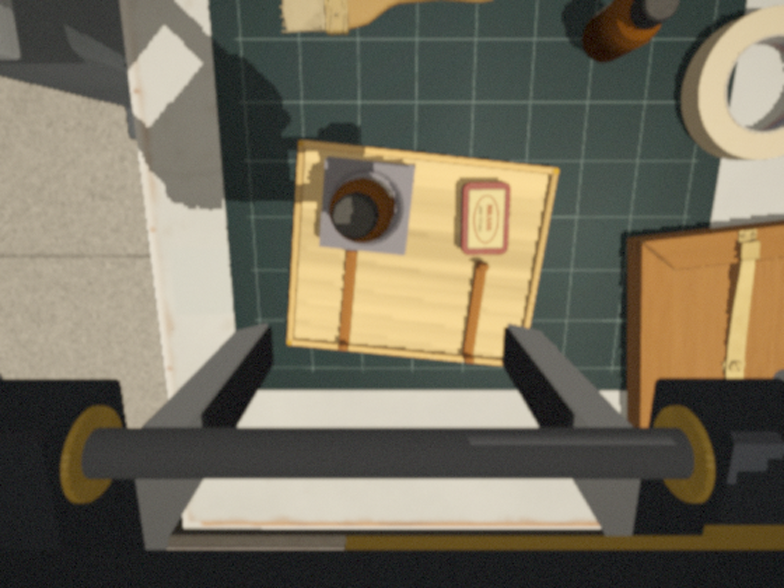

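The large bottle stands in the well at (362,213), cap at 130 mm so it is seated. The rests at (347,299) and (474,313) give a brush target of (507, -382), yaw -6°. Next is the brush: turn to yaw 0.02 above its handle.

Request:
drive_tool(steps=[{"x": 5.33, "y": 0.52, "z": 0, "wx": 0, "wy": 0, "wz": 0, "gripper": 0}, {"x": 5.33, "y": 0.52, "z": 0, "wx": 0, "wy": 0, "wz": 0, "gripper": 0}, {"x": 5.33, "y": 0.52, "z": 2, "wx": 0, "wy": 0, "wz": 0, "gripper": 0}, {"x": 5.33, "y": 0.52, "z": 2, "wx": 0, "wy": 0, "wz": 0, "gripper": 0}, {"x": 0, "y": 0, "z": 2, "wx": 0, "wy": 0, "wz": 0.172, "gripper": 0}])

```text
t: 33.15
position: [0.5068, -0.1128, 0.1971]
orientation: [-3.141, -0.0, 1.399]
contact_force: [1.0, -0.3, 0.1]
width: 1.003
grip_force: 0.0
```

Request:
drive_tool(steps=[{"x": 0, "y": 0, "z": 2, "wx": 0, "wy": 0, "wz": 0.172, "gripper": 0}, {"x": 0, "y": 0, "z": 2, "wx": 0, "wy": 0, "wz": 0.172, "gripper": 0}, {"x": 0, "y": 0, "z": 0, "wx": 0, "wy": 0, "wz": 0.172, "gripper": 0}, {"x": 0, "y": 0, "z": 0, "wx": 0, "wy": 0, "wz": 0.172, "gripper": 0}, {"x": 0, "y": 0, "z": 0, "wx": 0, "wy": 0, "wz": 0.172, "gripper": 0}])

```text
t: 33.78
position: [0.5067, -0.1159, 0.1576]
orientation: [-3.141, 0.0, 0.533]
contact_force: [0.4, 0.5, 0.3]
width: 1.0
grip_force: 0.0
```

Request:
drive_tool(steps=[{"x": 0, "y": 0, "z": 0, "wx": 0, "wy": 0, "wz": 0.172, "gripper": 0}, {"x": 0, "y": 0, "z": 0, "wx": 0, "wy": 0, "wz": 0.172, "gripper": 0}, {"x": 0, "y": 0, "z": 0, "wx": 0, "wy": 0, "wz": 0.172, "gripper": 0.2}, {"x": 0, "y": 0, "z": 0, "wx": 0, "wy": 0, "wz": 0, "gripper": 0.2}, {"x": 0, "y": 0, "z": 0, "wx": 0, "wy": 0, "wz": 0, "gripper": 0.2}])

```text
t: 34.4
position: [0.507, -0.1161, 0.1578]
orientation: [-3.141, 0.0, 0.025]
contact_force: [0.1, -0.1, 0.0]
width: 0.801
grip_force: 0.0
```

```bash
python3 - <<'E'
from h import *
im,d,K,T=shot('wrist'); W=world(d,K,T); save(im,'w12.png')
for r in ctrl.cut_out('wrist','hake')[:1]:
    m=r['region']&(d>0)&(W[...,2]<.03)
    for x in np.arange(.50,.58,.01):
        q=m&(abs(W[...,0]-x)<.003)
        if q.sum()>5: y=W[q][:,1]; print(round(x,3),'y',y.min().round(4),y.max().round(4),'z',np.percentile(W[q][:,2],90).round(4))
    print('tip x',W[m][:,0].max())
go(.507,-.115,.004,.02)
E
```

```text
0.5 y -0.1237 -0.1031 z 0.0099
0.51 y -0.1224 -0.1039 z 0.0092
0.52 y -0.121 -0.1038 z 0.0092
0.53 y -0.1208 -0.1047 z 0.0088
0.54 y -0.1225 -0.1034 z 0.0084
0.55 y -0.1223 -0.1023 z 0.0081
0.56 y -0.1219 -0.1022 z 0.0077
0.57 y -0.1216 -0.1031 z 0.0072
tip x 0.5792682446767968
shift cm [-1.000e-02 -1.200e-01  1.539e+01] wz 0.004 at [ 0.5071 -0.1162  0.1579] [-3.142  0.     0.024] F [-0.2 -0.3 -0.1] w 0.8 t 34.5
```

View pics/w12.png

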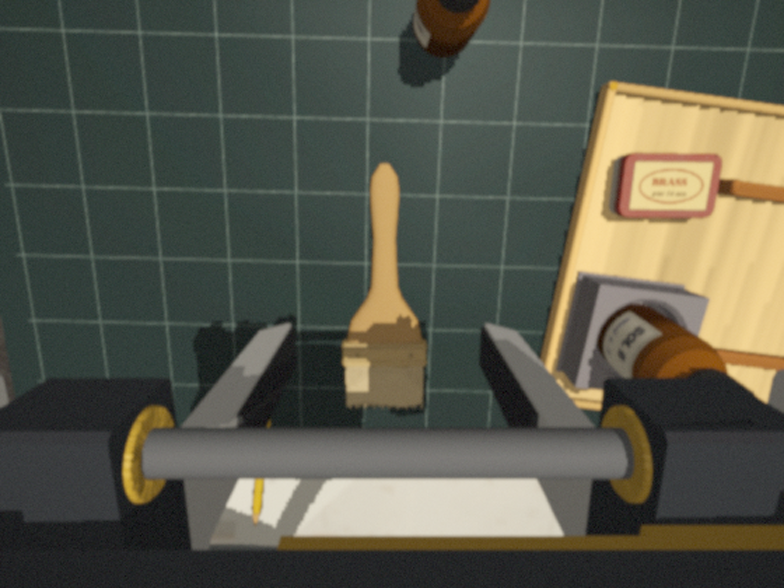

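The brush handle is at (385,250), straight at its waist of x = 0.52 (17 mm wide), centred on y = -0.1125. Descend and grip there.

Request:
drive_tool(steps=[{"x": 0.8, "y": -0.35, "z": 5, "wx": 0, "wy": 0, "wz": 0, "gripper": 0.4}, {"x": 0, "y": 0, "z": 5, "wx": 0, "wy": 0, "wz": 0, "gripper": 0.4}, {"x": 0, "y": 0, "z": 3.5, "wx": 0, "wy": 0, "wz": 0, "gripper": 0.4}, {"x": 0, "y": 0, "z": 1.5, "wx": 0, "wy": 0, "wz": 0, "gripper": 0.4}, {"x": 0, "y": 0, "z": 0.4, "wx": 0, "wy": 0, "wz": 0, "gripper": 0.4}])

```text
t: 35.12
position: [0.5152, -0.1127, 0.0038]
orientation: [-3.141, 0.0, 0.023]
contact_force: [0.0, 0.6, 0.1]
width: 0.601
grip_force: 0.0
```

Request:
drive_tool(steps=[{"x": 0, "y": 0, "z": 0, "wx": 0, "wy": 0, "wz": 0, "gripper": 0.4}, {"x": 0, "y": 0, "z": 0, "wx": 0, "wy": 0, "wz": 0, "gripper": 0.4}])

```text
t: 35.38
position: [0.5163, -0.1132, 0.0054]
orientation: [3.14, -0.003, 0.023]
contact_force: [-0.4, -0.3, -0.2]
width: 0.599
grip_force: 0.0
```

Request:
drive_tool(steps=[{"x": 0, "y": 0, "z": 0.25, "wx": 0, "wy": 0, "wz": 0, "gripper": 0.6}, {"x": 0, "y": 0, "z": 0, "wx": 0, "wy": 0, "wz": 0, "gripper": 1}, {"x": 0, "y": 0, "z": 0, "wx": 0, "wy": 0, "wz": 0, "gripper": 1}, {"x": 0, "y": 0, "z": 0, "wx": 0, "wy": 0, "wz": 0, "gripper": 1}, {"x": 0, "y": 0, "z": 0, "wx": 0, "wy": 0, "wz": 0, "gripper": 1}])

```text
t: 36.0
position: [0.5151, -0.1127, 0.0016]
orientation: [3.141, 0.0, 0.023]
contact_force: [-0.3, -0.8, 1.0]
width: 0.369
grip_force: 29.6
```

Request:
drive_tool(steps=[{"x": 0, "y": 0, "z": 0, "wx": 0, "wy": 0, "wz": 0, "gripper": 1}, {"x": 0, "y": 0, "z": -1.5, "wx": 0, "wy": 0, "wz": 0, "gripper": 1}, {"x": 0, "y": 0, "z": -3.5, "wx": 0, "wy": 0, "wz": 0, "gripper": 1}, {"x": 0, "y": 0, "z": -4.5, "wx": 0, "wy": 0, "wz": 0, "gripper": 1}, {"x": 0, "y": 0, "z": -4.5, "wx": 0, "wy": 0, "wz": 0, "gripper": 1}])

```text
t: 36.62
position: [0.5151, -0.1125, 0.1436]
orientation: [3.141, -0.001, 0.023]
contact_force: [1.0, 0.0, -0.5]
width: 0.376
grip_force: 29.6
```

```bash
python3 - <<'E'
from h import *
im,d,K,T=shot('wrist'); W=world(d,K,T); save(im,'w13.png')
z0=ctrl.sense()['position'][2]; m=(abs(W[...,2]-z0)<.04)&(W[...,0]>.53)&(W[...,0]<.6)&(abs(W[...,1]+.113)<.03)
for x in np.arange(.53,.6,.01):
    q=m&(abs(W[...,0]-x)<.004)
    if q.sum()>5: print(round(x,3),W[q][:,1].mean().round(4),np.median(W[q][:,2]).round(4),q.sum())
go(.536,-.385,.15,-.105)
E
```

```text
0.53 -0.1115 0.1503 207
0.54 -0.1112 0.1502 473
0.55 -0.1109 0.1502 530
0.56 -0.1106 0.1501 590
0.57 -0.1104 0.1495 555
0.58 -0.1101 0.1486 141
shift cm [ 1.08 27.12  0.21] wz 0.128 at [ 0.519  -0.1141  0.1506] [ 3.136 -0.011  0.023] F [2.8 0.9 2.8] w 0.37 t 36.675
```

The brush is held level (handle at 150 mm all along), with its origin about 28 mm behind the TCP. Carry it high over the large bottle.

Request:
drive_tool(steps=[{"x": 0, "y": 0, "z": -2.5, "wx": 0, "wy": 0, "wz": 0, "gripper": 1}, {"x": 0.2, "y": 3, "z": -2, "wx": 0, "wy": 0, "wz": 0, "gripper": 1}, {"x": 0.2, "y": 4.5, "z": 0, "wx": 0, "wy": 0, "wz": 0, "gripper": 1}, {"x": 0.2, "y": 4.8, "z": 0, "wx": 0, "wy": 0, "wz": 0, "gripper": 1}, {"x": 0.2, "y": 4.8, "z": 0, "wx": 0, "wy": 0, "wz": 0, "gripper": 1}])

```text
t: 37.3
position: [0.5271, -0.2848, 0.1873]
orientation: [3.141, -0.001, 0.023]
contact_force: [-0.2, -0.2, -1.0]
width: 0.371
grip_force: 29.6
```

Request:
drive_tool(steps=[{"x": 0.2, "y": 4.8, "z": 0, "wx": 0, "wy": 0, "wz": 0, "gripper": 1}, {"x": 0.2, "y": 3.4, "z": 0, "wx": 0, "wy": 0, "wz": 0.04, "gripper": 1}, {"x": 0.1, "y": 2, "z": 0, "wx": 0, "wy": 0, "wz": 0.05, "gripper": 1}, {"x": 0, "y": 0, "z": 0, "wx": 0, "wy": 0, "wz": 0.038, "gripper": 1}, {"x": 0, "y": 0, "z": 0, "wx": 0, "wy": 0, "wz": 0, "gripper": 1}])

```text
t: 37.92
position: [0.5336, -0.3849, 0.1866]
orientation: [-3.141, -0.0, -0.105]
contact_force: [0.4, -0.0, -1.4]
width: 0.373
grip_force: 29.6
```

Request:
drive_tool(steps=[{"x": 0, "y": 0, "z": 0, "wx": 0, "wy": 0, "wz": 0, "gripper": 1}, {"x": 0, "y": 0, "z": 0, "wx": 0, "wy": 0, "wz": 0, "gripper": 1}, {"x": 0, "y": 0, "z": 0, "wx": 0, "wy": 0, "wz": 0, "gripper": 1}])

```text
t: 38.3
position: [0.5336, -0.3851, 0.1866]
orientation: [3.142, -0.0, -0.105]
contact_force: [0.5, -0.3, -0.1]
width: 0.375
grip_force: 29.6
```

```bash
python3 - <<'E'
from h import *
go(.535,-.3845,.05,-.108)
E
```

```text
shift cm [ 0.13 -0.07 13.66] wz 0.003 at [ 0.5336 -0.3851  0.1866] [ 3.142 -0.    -0.105] F [ 0.5 -0.3 -0.1] w 0.375 t 38.3
```

Request:
drive_tool(steps=[{"x": 0.1, "y": 0, "z": 5, "wx": 0, "wy": 0, "wz": 0, "gripper": 1}, {"x": 0, "y": 0, "z": 5, "wx": 0, "wy": 0, "wz": 0, "gripper": 1}, {"x": 0, "y": 0, "z": 4, "wx": 0, "wy": 0, "wz": 0, "gripper": 1}, {"x": 0, "y": 0, "z": 1.5, "wx": 0, "wy": 0, "wz": 0, "gripper": 1}, {"x": 0, "y": 0, "z": 0.5, "wx": 0, "wy": 0, "wz": 0, "gripper": 1}])

```text
t: 38.92
position: [0.5347, -0.3855, 0.0265]
orientation: [3.142, 0.0, -0.105]
contact_force: [1.0, 0.0, -0.2]
width: 0.372
grip_force: 29.6
```

Request:
drive_tool(steps=[{"x": 0, "y": 0, "z": 0, "wx": 0, "wy": 0, "wz": 0, "gripper": 1}, {"x": 0, "y": 0, "z": 0, "wx": 0, "wy": 0, "wz": 0, "gripper": 1}])

```text
t: 39.17
position: [0.5356, -0.3864, 0.0284]
orientation: [3.14, -0.003, -0.105]
contact_force: [-0.2, 0.6, 0.1]
width: 0.378
grip_force: 29.6
```

Request:
drive_tool(steps=[{"x": 0, "y": -0.1, "z": 0.5, "wx": 0, "wy": 0, "wz": 0, "gripper": 1}, {"x": 0, "y": 0, "z": 0.35, "wx": 0, "wy": 0, "wz": 0, "gripper": 1}, {"x": 0, "y": 0, "z": 0.15, "wx": 0, "wy": 0, "wz": 0, "gripper": 1}, {"x": 0, "y": 0, "z": 0, "wx": 0, "wy": 0, "wz": 0, "gripper": 1}])

```text
t: 39.67
position: [0.5347, -0.3843, 0.0171]
orientation: [-3.141, 0.001, -0.105]
contact_force: [-1.7, 2.7, 5.7]
width: 0.378
grip_force: 29.5
```

Request:
drive_tool(steps=[{"x": 0, "y": 0, "z": 0, "wx": 0, "wy": 0, "wz": 0, "gripper": 0.4}, {"x": 0, "y": 0, "z": 0, "wx": 0, "wy": 0, "wz": 0, "gripper": 0.3}, {"x": 0, "y": 0, "z": 0, "wx": 0, "wy": 0, "wz": 0, "gripper": 0.3}, {"x": 0, "y": 0, "z": 0, "wx": 0, "wy": 0, "wz": 0, "gripper": 0.3}])

```text
t: 40.17
position: [0.5346, -0.3844, 0.0163]
orientation: [-3.142, 0.0, -0.105]
contact_force: [-0.1, -0.2, -0.8]
width: 0.694
grip_force: 0.0
```

Request:
drive_tool(steps=[{"x": 0, "y": 0, "z": -3, "wx": 0, "wy": 0, "wz": 0, "gripper": 0.3}, {"x": 0, "y": 0, "z": -5, "wx": 0, "wy": 0, "wz": 0, "gripper": 0.2}, {"x": 0, "y": 0, "z": -5, "wx": 0, "wy": 0, "wz": 0, "gripper": 0}, {"x": 0, "y": 0, "z": -5, "wx": 0, "wy": 0, "wz": 0, "gripper": 0}, {"x": -3, "y": 0, "z": -4, "wx": 0, "wy": 0, "wz": 0, "gripper": 0}])

```text
t: 40.8
position: [0.5056, -0.3816, 0.239]
orientation: [3.14, -0.002, -0.104]
contact_force: [-0.1, -0.4, -0.2]
width: 0.999
grip_force: 0.0
```

Request:
drive_tool(steps=[{"x": -3, "y": 0, "z": -2, "wx": 0, "wy": 0, "wz": 0, "gripper": 0}, {"x": 0, "y": 0, "z": 0, "wx": 0, "wy": 0, "wz": 0, "gripper": 0}, {"x": 0, "y": 0, "z": 0, "wx": 0, "wy": 0, "wz": 0, "gripper": 0}])

```text
t: 41.18
position: [0.4751, -0.3779, 0.2554]
orientation: [-3.141, 0.001, -0.105]
contact_force: [0.1, -0.3, -0.1]
width: 1.001
grip_force: 0.0
```

```bash
python3 - <<'E'
from h import *
im,d,K,T=shot('wrist'); W=world(d,K,T); save(im,'w14.png')
o=np.array([.5115,-.3387]); a=-.105; Rt=np.array([[np.cos(a),np.sin(a)],[-np.sin(a),np.cos(a)]])
for r in ctrl.cut_out('wrist','hake')[:1]:
    m=r['region']&(d>0)&(W[...,2]>.015); p=(W[m][:,:2]-o)@Rt.T*1000; b=cv2.minAreaRect(p.astype(np.float32)); print(r['score'],'tray frame',b,p.min(0),p.max(0),np.percentile(W[m][:,2],[5,50,95]))
    for x in range(-90,100,15):
        q=abs(p[:,0]-x)<3
        if q.sum()>4: print(x,p[q,1].mean().round(1),np.median(W[m][q,2]).round(4))
E
```

```text
0.57 tray frame ((0.888916015625, -43.004051208496094), (181.76181030273438, 61.64858627319336), 0.6160171627998352) [-90.12365788 -74.42170499] [ 91.78768789 -12.75640614] [0.0209161  0.0239389  0.02639477]
-90 -40.0 0.0207
-75 -43.3 0.0232
-60 -43.0 0.0248
-45 -43.6 0.0259
-30 -42.9 0.0242
-15 -43.2 0.0242
0 -43.0 0.0244
15 -43.0 0.024
30 -42.5 0.0237
45 -42.4 0.0233
60 -42.2 0.0226
75 -42.4 0.0225
90 -42.1 0.0211
```

View pics/w14.png

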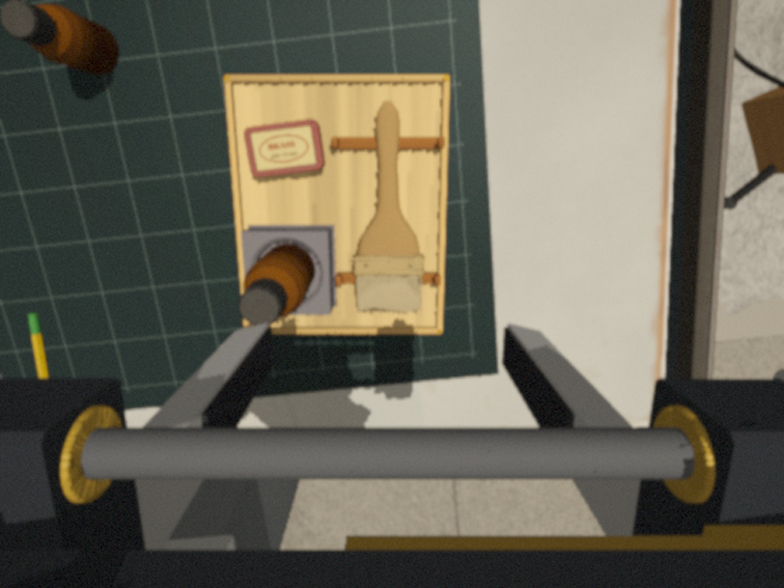

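The brush lies on both rests at (388,210), centred to 1 mm; the bottle stands in its holder at (280,280). Everything is verified, so I'll hand in.

```bash
python3 - <<'E'
from h import *
im,d,K,T=shot('top'); W=world(d,K,T)
for n,c,lo in (('small cap',(.47,.3667),.088),('large cap',(.4665,-.2887),.12),('mid',(.668,-.15),.08),('can',(.665,.158),.045)):
    m=(np.hypot(W[...,0]-c[0],W[...,1]-c[1])<.03)&(W[...,2]>lo); print(n,m.sum(),np.median(W[m],0).round(4) if m.any() else None)
print(ctrl.finish_job())
E
```

```text
small cap 65 [0.4708 0.3643 0.0964]
large cap 1192 [ 0.4657 -0.2917  0.5727]
mid 80 [ 0.6691 -0.1497  0.0885]
can 141 [0.6661 0.1575 0.0503]
the job is handed in; nothing more can be done
None
```

I made up both kits and handed the job in at about 41 s. The camera checks before hand-in showed everything seated and the middle bottle and film can unmoved; the judge's result was not shown.

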